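Dig the hold-down weight out of the caddy

TASK

The dark steel hold-down weight is hemmed in on the plywood caddy by the blue-capped jar, the red-capped glue bottle and the yellow-lidded can. First clear all three to stand upright on the grey side mat, then take the weight out and stand it squarely on the orange pad of the guide rail, and only after that put the jar, bottle and can back upright, each centred on the caddy mat of its own colour. Set things down rather than dropping them, let go of everything, and leave the little cardboard carton on the caddy where it is.

Things in the scene. Friction and masses are not known exactly. Their poses are not given: they have to be found in the camera images.
- weight: dark steel cylinder with a bright band and a small bright disc on top, 52 mm across, 44 mm tall, about 0.6 kg; stands on the plywood caddy (board top 8 mm above the table) amid the three containers, about 10 mm from each, so fingers cannot reach it until they are gone. Grasp it across its sides. Origin at the centre of its underside, z up
- jar: round screw jar with a blue cap: straight body 52 mm across up to 76 mm height, blue cap 50 mm across, 96 mm tall in all, about 0.3 kg. Origin at the centre of its underside, z up. Grasp across the body, e.g. 62 mm above its underside
- glue: white glue bottle with a red cap: straight body 50 mm across up to 76 mm height, then a shoulder and a red cap 33 mm across, 98 mm tall in all, about 0.3 kg. Origin at the centre of its underside, z up. Grasp across the body, e.g. 62 mm above its underside
- can: bare-metal can with a dark band and a yellow lid: straight body 52 mm across up to 88 mm height, yellow lid 49 mm across, 98 mm tall in all, about 0.3 kg. Origin at the centre of its underside, z up. Grasp across the body, e.g. 62 mm above its underside
- mat_blue: flat round blue mat, 64 mm across and 3 mm thick, fixed on the plywood caddy; the home of the jar, which starts on it (its blue edge shows all round). Origin at the centre of its underside, which lies 8 mm above the table; the top is 11 mm above the table; its x axis points as the caddy's does, from the caddy's front edge towards its far lip
- mat_red: flat round red mat, 64 mm across and 3 mm thick, fixed on the plywood caddy; the home of the glue bottle, which starts on it (its red edge shows all round). Origin at the centre of its underside, which lies 8 mm above the table; the top is 11 mm above the table; its x axis points as the caddy's does, from the caddy's front edge towards its far lip
- mat_yellow: flat round yellow mat, 64 mm across and 3 mm thick, fixed on the plywood caddy; the home of the can, which starts on it (its yellow edge shows all round). Origin at the centre of its underside, which lies 8 mm above the table; the top is 11 mm above the table; its x axis points as the caddy's does, from the caddy's front edge towards its far lip
- side_mat: grey rubber mat fixed on the table to one side, left or right: 300 mm along its own x, 120 mm along its own y, 4 mm thick. Origin at the centre of its underside, on the table. All three containers fit in a row along its x, e.g. 90 mm apart
- pad: flat round orange pad, 80 mm across and 3 mm thick, fixed on the flat aluminium guide rail (340 x 110 mm, 6 mm thick, on the side opposite the grey mat; rail ribs reach 10 mm above the table; a grey stop block whose top is 37 mm above the table stands near one end of the rail, 80 mm or more from the pad's centre). Origin at the centre of its underside, 6 mm above the table; its top is 9 mm above the table
- carton: small loose cardboard carton, 30 x 48 x 26 mm high, on the far edge of the caddy (board top 8 mm above the table) behind the weight, 85 to 95 mm from it, centre to centre; to be left in place. Origin at the centre of its underside. Behind it the caddy has a wooden lip 24 mm high

How it is judged:
By the outcome, as a careful person would: the job done as asked, in the order asked, and still so for the second after the job is handed in, with the robot touching nothing.
It also fails if it takes over 120 s, if anything falls off the work surface, if the arm or the gripper's body presses on something with over 40 N, if the wrist force passes 120 N, or if a joint passes its speed limit or range.

ROBOT

A 6-joint arm with a two-finger parallel gripper is mounted at the origin on the work surface. World frame = base frame: x ahead of the robot, y to its left, z up, the work surface at z = 0. Lengths are in m, angles in degrees, forces in N, time in s.
With the tool pointing down it reaches from about 0.375 to 0.925 m from the base axis. Payload 5.7 kg.
Tool frame: the origin (TCP) lies at the very end of the fingers, on their centre line; the grasp point (between the pads) lies 19 mm behind it; z points along the fingers, x is the direction in which the jaws open and shut, and the axes are right-handed (so a half turn about z gives the same grasp; the last joint's range is limited). The gripper opens to 85 mm and grips with 20 to 120 N. Pads are 22 mm wide; open, the fingers measure 114 mm over their backs; the gripper's body (76 mm by 85 mm) begins 54 mm behind the grasp point. The pads swing forward as they close: fully open they stand 13 mm farther back than shut.
Start: joints at [-73.344, 20.558, 86.54, -0, 72.909, -6.595], TCP at [0.237, -0.551, 0.231] pointing down, gripper open.
Joint ranges: [-170.27, 170.27], [-57.76, 135], [12.27, 136.19], [-55.21, 235.2], [11.17, 155.16], [-170.74, 170.74]. Speed limits (degrees/s): [136.94, 136.94, 180, 180, 180, 180].

INTERFACE

Orientations are given as [roll, pitch, yaw] about the fixed x, y, z axes, in that order (R = Rz(yaw) Ry(pitch) Rx(roll)).
In Python, from rig import r, optics, job gives the robot as it stands. The module is installed in compiled form; this text tells all that it offers.
- The arm moves only by the tool step_arm, never from a script. Its argument "deltas" is a list of rows, each an object of numbers: "dx", "dy", "dz": the shift along the tool's x, y, z in m; "wx", "wy", "wz": the turn, a rotation vector about the tool's x, y, z in degrees. In form: [{"dx": .., "dy": .., "dz": .., "wx": .., "wy": .., "wz": ..}, ...]. A call has 1 to 12 rows; each row shifts and turns the pose as measured when the row begins, along the tool's axes as they then stand; what a row does not reach is not made up. A row lasts 1/12 s, in which the tool goes at most 41.7 mm and 7.16 degrees, less where a joint would pass 70% of its speed; a pose out of reach is approached as far as the arm can. A call is refused whole if a number of a shift passes 0.0417 or a number of a turn 7.16, either way. A call with a gripper value outside its range is refused whole. "fingers" is the closure, from 0 (fully open) to 1 (shut), set as the call begins (left out, the last holds). The fingers move at their own pace and stop on an object; "newtons" is the grip in N (left out, the last holds). Time passes only in rows, so rows that do not move let the fingers close. It gives the time, the measured TCP pose, the force and the opening at its end, in the units of the state.
- r.state(): the state, without advancing time (a new reading comes with each control period).
- optics.grab_frame(name): name is "scene" or "side" or "wrist"; returns a dict with "frame" (400x640x3 uint8, blue, green, red), "depth" (400x640 float32, m along the optical axis (not along the pixel's ray), 0 where there is no reading), "intrinsics" (3x3 intrinsics, pixels), "R" (3x3) and "t" (3): a world point X has camera coordinates R X + t. Camera axes: x right, y down, z forward; pixel columns grow to the right and rows downward; lengths in m; the calibration is good to about 2 mm. A picture is of the moment at which its call begins.
- job.job_done(): hands the job in, once; it reports no verdict.
The state is a dict: "time_s": time; "joint_pos": joint angles; "qvel": joint speeds; "effort": joint torques, N m; "tool_pos": TCP position; "tool_rot": TCP orientation; "force": force on the tool from outside, world axes, zero at the start; "moment": the same for the moment, N m; "grip_width": opening from 0.0 (shut) to 1.0 (fully open).
Only numpy, scipy, OpenCV 4.12 (cv2) and the standard library are available. Lean on these libraries where they do the work, as an engineer would, in place of code of your own. Each camera call takes 0.05 s, during which the arm holds its last target.

## Working session

There is one attempt and no reset: what is moved stays moved. The work goes in short steps, Python scripts to look and compute and a tool call to move; the robot and the scene stay as the last step left them, time stands still between calls to the robot, and variables do not carry over. Pictures are saved under pics/ and viewed, and the job is handed in when it is done.

Besides the shell and the picture viewer there is one more tool, called after "Request:" as a command line: name --argument value ..., lists and objects as JSON in quotes. step_arm: Moves the arm, as the interface text tells. Its arguments: {"type":"object","properties":{"deltas":{"type":"array","items":{"type":"object","properties":{"dx":{"type":"number"},"dy":{"type":"number"},"dz":{"type":"number"},"wx":{"type":"number"},"wy":{"type":"number"},"wz":{"type":"number"}}}},"fingers":{"type":"number"},"newtons":{"type":"number"}},"required":["deltas"]}

```bash
mkdir -p pics; cat > h.py <<'E'
import numpy as np, cv2
from rig import r, optics, job
def grab(n,tag):
    f=optics.grab_frame(n); cv2.imwrite(f'pics/{tag}.png',f['frame']); np.savez(f'/tmp/{tag}.npz',**f); return f
def ray(f,u,v,z):
    K,R,t=f['intrinsics'],f['R'],f['t']
    c=-R.T@t; d=R.T@np.linalg.inv(K)@np.array([u,v,1.]); return c+d*(z-c[2])/d[2]
def cloud(f):
    K,R,t=f['intrinsics'],f['R'],f['t']; D=f['depth']
    v,u=np.mgrid[:400,:640]; P=np.stack([(u-K[0,2])/K[0,0]*D,(v-K[1,2])/K[1,1]*D,D],-1)
    return (P-t)@R
E
python3 - <<'E'
from h import *
for n in('scene','side','wrist'):
    f=grab(n,n+'0'); print(n,-f['R'].T@f['t'],f['R'][2])
print(r.state())
E
```

```text
scene [ 1.25962131 -0.01571935  0.92393548] [-0.60572653  0.00307973 -0.79566695]
side [0.41537169 0.81926171 0.69944862] [ 0.13158865 -0.76508191 -0.63034443]
wrist [ 0.3011747  -0.52382472  0.37308818] [-0.25033819 -0.10598911 -0.96233939]
{'time_s': 0.15, 'joint_pos': array([-7.33434048e+01,  2.05890412e+01,  8.65849373e+01, -4.66683449e-04,
        7.29101196e+01, -6.59634721e+00]), 'qvel': array([-0.0906405 , -0.07016446, -0.31928479,  0.04102948,  0.04901873,
       -0.01043928]), 'effort': array([ 5.01072518e-04, -5.28026211e+01, -2.78930283e+01, -2.82390192e-04,
        8.15636886e-03,  1.31566625e-05]), 'tool_pos': array([ 0.23669466, -0.55075593,  0.23063933]), 'tool_rot': array([-1.79990782e+02,  8.35926666e-02, -6.67469134e+01]), 'force': array([-0.15471239,  0.35763929,  0.65596883]), 'moment': array([ 0.01751823, -0.0510897 ,  0.04460362]), 'grip_width': 1.0020985228068313}
```

View pics/scene0.png

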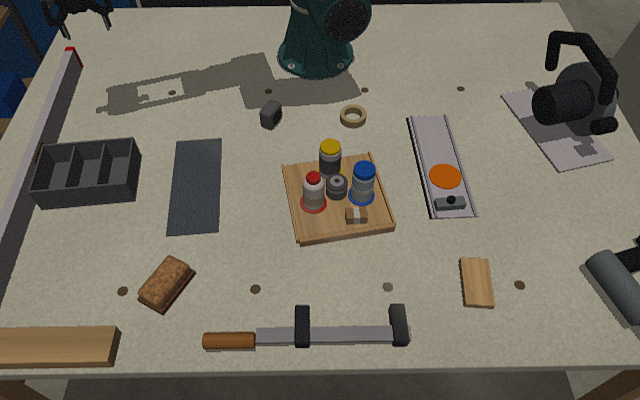

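View pics/side0.png

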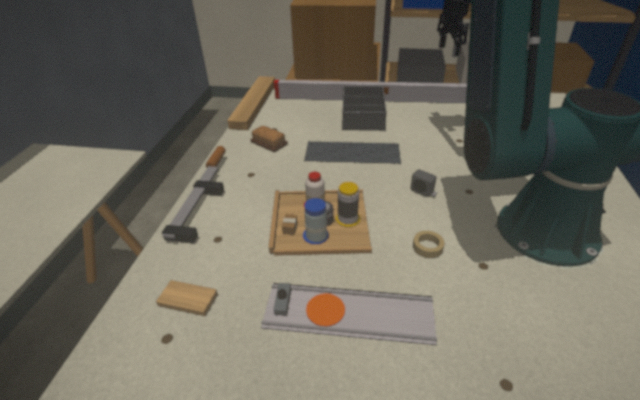

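View pics/wrist0.png

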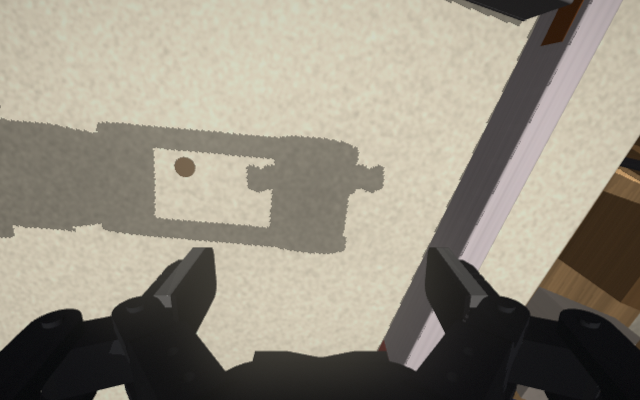

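The scene picture shows the caddy near (338,198): yellow can (330,155), red glue (313,190), blue jar (363,182), weight (337,185) and carton (356,215). The grey mat is around (195,185) and the orange pad at (445,176).

```bash
cat > meas.py <<'E'
from h import *
rng={'red':[((0,120,60),(6,255,255)),((172,120,60),(180,255,255))],'blue':[((100,120,50),(125,255,255))],'yellow':[((22,150,80),(34,255,255))],'orange':[((7,190,120),(18,255,255))]}
def mask(f,c):
    h=cv2.cvtColor(f['frame'],cv2.COLOR_BGR2HSV); m=0
    for a,b in rng[c]: m=m|cv2.inRange(h,a,b)
    return m
def fitc(xy,rad=None):
    A=np.c_[2*xy,np.ones(len(xy))]; s=np.linalg.lstsq(A,(xy**2).sum(1),rcond=None)[0]
    return s[:2],np.sqrt(s[2]+s[:2]@s[:2])
def topcircle(f,c,zt,box):
    """cap-top: mask pixels whose depth point is near zt; min enclosing circle and mean"""
    m=mask(f,c)>0; P=cloud(f); s=m&(abs(P[...,2]-zt)<0.005)&(P[...,0]>box[0])&(P[...,0]<box[1])&(P[...,1]>box[2])&(P[...,1]<box[3])
    v,u=np.nonzero(s)
    X=np.array([ray(f,a,b,zt)[:2] for a,b in zip(u,v)]).astype(np.float32)
    (cx,cy),rr=cv2.minEnclosingCircle(X)
    return np.round([*X.mean(0),cx,cy,rr*2,len(u),np.median(P[s][:,2])],4)
E
python3 - <<'E'
from meas import *
B=(0.3,0.9,-0.3,0.3)
for n in('scene','side'):
    f=np.load(f'/tmp/{n}0.npz')
    for c,z in(('red',.109),('blue',.107),('yellow',.109),('orange',.009)):
        try: print(n,c,topcircle(f,c,z,B))
        except Exception as e: print(n,c,e)
    P=cloud(f); m=(mask(f,'orange')|mask(f,'blue'))>0
    for c in('red','blue','yellow'):
        m=mask(f,c)>0; s=m&(abs(P[...,2]-.011)<.006)&(P[...,0]<.9)&(P[...,0]>.3)&(abs(P[...,1])<.3); v,u=np.nonzero(s)
        X=np.array([ray(f,a,b,.011)[:2] for a,b in zip(u,v)]); print(' mat',c,len(X),X.min(0),X.max(0))
        im=f['frame'].copy()
    # cylinders weight top: cloud near z .052 within caddy
    s=(abs(P[...,2]-.052)<.004)&(P[...,0]>.5)&(P[...,0]<.8)&(abs(P[...,1])<.2)
    print(' wt', s.sum())
    im=f['frame']; c=im[120:260,260:500] if n=='scene' else im[160:350,240:450]
    cv2.imwrite(f'pics/crop_{n}.png',cv2.resize(c,None,fx=3,fy=3,interpolation=cv2.INTER_CUBIC))
E
```

```text
scene red [ 5.845e-01 -1.470e-02  5.849e-01 -1.390e-02  3.290e-02  1.290e+02
  1.088e-01]
scene blue [5.632e-01 9.960e-02 5.637e-01 1.005e-01 5.190e-02 2.900e+02 1.068e-01]
scene yellow [4.943e-01 2.560e-02 4.949e-01 2.530e-02 4.930e-02 2.430e+02 1.087e-01]
scene orange [5.065e-01 2.880e-01 5.062e-01 2.953e-01 7.110e-02 1.910e+02 8.900e-03]
 mat red 134 [ 0.56426355 -0.04645039] [0.61458499 0.01533738]
 mat blue 114 [0.54513872 0.06807809] [0.59361331 0.12899669]
 mat yellow 21 [ 0.47692099 -0.00203031] [0.51911969 0.05785961]
 wt 445
side red [ 5.786e-01 -6.100e-03  5.794e-01 -6.300e-03  3.460e-02  7.200e+01
  1.070e-01]
side blue [5.570e-01 1.058e-01 5.570e-01 1.055e-01 4.540e-02 1.890e+02 1.054e-01]
side yellow [4.879e-01 3.400e-02 4.885e-01 3.390e-02 4.850e-02 1.750e+02 1.074e-01]
side orange [5.029e-01 2.919e-01 5.030e-01 3.008e-01 6.240e-02 1.900e+02 7.700e-03]Traceback (most recent call last):
  File "<stdin>", line 11, in <module>
    return umr_minimum(a, axis, None, out, keepdims, initial, where)
ValueError: zero-size array to reduction operation minimum which has no identity
```

```bash
python3 - <<'E'
from meas import *
B=(0.3,0.9,-0.3,0.4)
for n in('scene','side'):
    f=np.load(f'/tmp/{n}0.npz')
    for c,z in(('orange',.009),('orange',.009)): print(n,c,topcircle(f,c,z,B))
    m=mask(f,'orange'); cs=max(cv2.findContours(m,0,1)[0],key=cv2.contourArea); X=np.array([ray(f,*p[0],.009)[:2] for p in cs]); print(fitc(X), cv2.fitEllipse(cs), ray(f,*cv2.fitEllipse(cs)[0],.009))
    P=cloud(f)
    # table z plane check
    s=(abs(P[...,2])<.02)&(P[...,0]>.35)&(P[...,0]<.9)&(abs(P[...,1])<.4); print(np.percentile(P[s][:,2],[10,50,90]))
    # rail corners and side mat: pixels heights
    s=(abs(P[...,2]-.008)<.003)
    h=cv2.cvtColor(f['frame'],cv2.COLOR_BGR2HSV)
    print(h[190 if n=='scene' else 152,195 if n=='scene' else 350],h[240,425],)
    im=f['frame']; c=im[120:260,260:500] if n=='scene' else im[160:350,240:450]
    cv2.imwrite(f'pics/crop_{n}.png',cv2.resize(c,None,fx=3,fy=3,interpolation=cv2.INTER_CUBIC))
E
```

```text
scene orange [5.065e-01 3.108e-01 5.058e-01 3.105e-01 7.890e-02 6.010e+02 8.700e-03]
scene orange [5.065e-01 3.108e-01 5.058e-01 3.105e-01 7.890e-02 6.010e+02 8.700e-03]
(array([0.50586161, 0.31071226]), np.float64(0.037853119927131466)) ((444.7128601074219, 175.8235626220703), (22.885112762451172, 31.748781204223633), 104.84134674072266) [0.50659438 0.31071498 0.009     ]
[-0.00186259  0.00079228  0.00777935]
[72 20 64] [ 23  39 149]
side orange [5.029e-01 3.148e-01 5.025e-01 3.144e-01 7.160e-02 7.330e+02 7.700e-03]
side orange [5.029e-01 3.148e-01 5.025e-01 3.144e-01 7.160e-02 7.330e+02 7.700e-03]
(array([0.50270589, 0.3142896 ]), np.float64(0.03396464700681741)) ((325.1091003417969, 309.3197326660156), (27.945833206176758, 33.328765869140625), 87.83638000488281) [0.50251891 0.31535934 0.009     ]
[-0.00296128 -0.00076678  0.0076957 ]
[40  9 81] [ 23  47 135]
```

View pics/crop_scene.png

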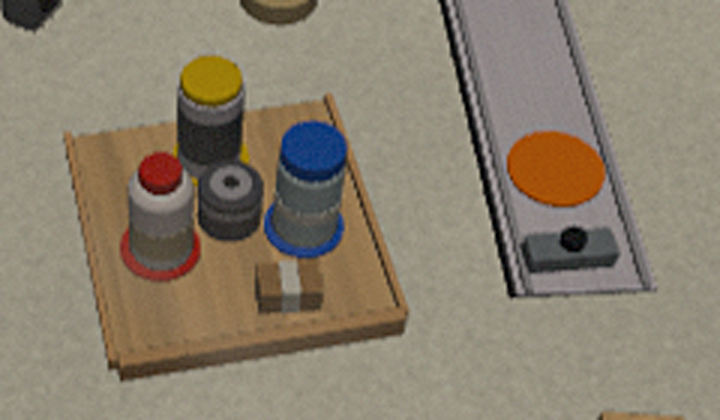

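View pics/crop_side.png

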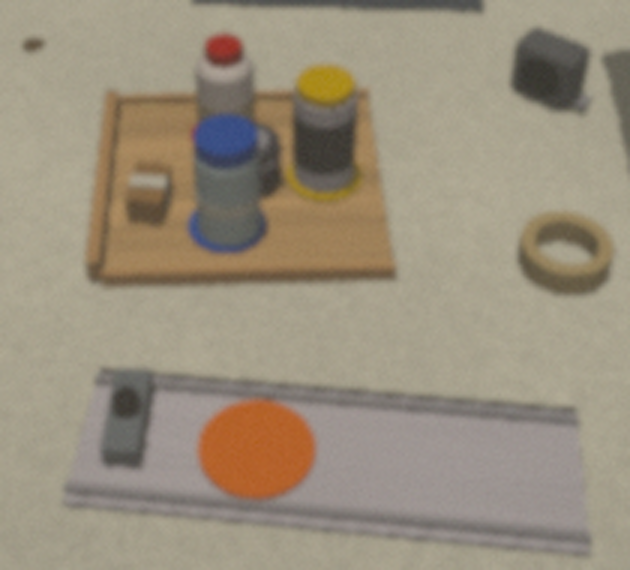

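Request:
step_arm --deltas '[{"dx":-0.0235,"dy":-0.029,"dz":-0.0055},{"dx":-0.0235,"dy":-0.029,"dz":-0.0055},{"dx":-0.0235,"dy":-0.029,"dz":-0.0055},{"dx":-0.0235,"dy":-0.029,"dz":-0.0055},{"dx":-0.0235,"dy":-0.029,"dz":-0.0055},{"dx":-0.0235,"dy":-0.029,"dz":-0.0055},{"dx":-0.0235,"dy":-0.029,"dz":-0.0055},{"dx":-0.0235,"dy":-0.029,"dz":-0.0055},{"dx":-0.0235,"dy":-0.029,"dz":-0.0055},{"dx":-0.0235,"dy":-0.029,"dz":-0.0055},{"dx":-0.0235,"dy":-0.029,"dz":-0.0055},{"dx":-0.0235,"dy":-0.029,"dz":-0.0055}]'

```text
validation failed for argument at $.de...
```

Request:
step_arm --deltas '[{"dx":-0.0235,"dy":-0.029,"dz":-0.0055,"wx":0,"wy":0,"wz":0},{"dx":-0.0235,"dy":-0.029,"dz":-0.0055,"wx":0,"wy":0,"wz":0},{"dx":-0.0235,"dy":-0.029,"dz":-0.0055,"wx":0,"wy":0,"wz":0},{"dx":-0.0235,"dy":-0.029,"dz":-0.0055,"wx":0,"wy":0,"wz":0},{"dx":-0.0235,"dy":-0.029,"dz":-0.0055,"wx":0,"wy":0,"wz":0},{"dx":-0.0235,"dy":-0.029,"dz":-0.0055,"wx":0,"wy":0,"wz":0},{"dx":-0.0235,"dy":-0.029,"dz":-0.0055,"wx":0,"wy":0,"wz":0},{"dx":-0.0235,"dy":-0.029,"dz":-0.0055,"wx":0,"wy":0,"wz":0},{"dx":-0.0235,"dy":-0.029,"dz":-0.0055,"wx":0,"wy":0,"wz":0},{"dx":-0.0235,"dy":-0.029,"dz":-0.0055,"wx":0,"wy":0,"wz":0},{"dx":-0.0235,"dy":-0.029,"dz":-0.0055,"wx":0,"wy":0,"wz":0},{"dx":-0.0235,"dy":-0.029,"dz":-0.0055,"wx":0,"wy":0,"wz":0}]'

```text
time_s: 1.15
tool_pos: [0.4487, -0.1437, 0.2948]
tool_rot: [179.8, 0.2, -67.5]
force: [0.4, 0.4, 0.1]
grip_width: 0.998
```

Request:
step_arm --deltas '[{"dx":-0.026,"dy":-0.0325,"dz":-0.005,"wx":0,"wy":0,"wz":0},{"dx":-0.026,"dy":-0.0325,"dz":-0.005,"wx":0,"wy":0,"wz":0},{"dx":-0.026,"dy":-0.0325,"dz":-0.005,"wx":0,"wy":0,"wz":0},{"dx":-0.026,"dy":-0.0325,"dz":-0.005,"wx":0,"wy":0,"wz":0},{"dx":-0.026,"dy":-0.0325,"dz":-0.005,"wx":0,"wy":0,"wz":0},{"dx":0,"dy":0,"dz":0,"wx":0,"wy":0,"wz":-6.5},{"dx":0,"dy":0,"dz":0,"wx":0,"wy":0,"wz":-6.5},{"dx":0,"dy":0,"dz":0,"wx":0,"wy":0,"wz":-6.5},{"dx":0,"dy":0,"dz":0,"wx":0,"wy":0,"wz":-6.5},{"dx":0,"dy":0,"dz":0,"wx":0,"wy":0,"wz":-6.5},{"dx":0,"dy":0,"dz":0,"wx":0,"wy":0,"wz":-6.5},{"dx":0,"dy":0,"dz":0,"wx":0,"wy":0,"wz":-6.5}]'

```text
time_s: 2.15
tool_pos: [0.5492, 0.0508, 0.3185]
tool_rot: [-179.8, 0.4, -19.4]
force: [0.6, -0.4, 0.1]
grip_width: 1.004
```

```bash
python3 - <<'E'
from h import *
f=grab('wrist','w1'); s=r.state(); print(s['tool_pos'],s['tool_rot'],-f['R'].T@f['t'],f['R'][2])
E
```

```text
[0.54913396 0.05083727 0.31840108] [-179.75458166    0.36735188  -19.03695011] [0.57390535 0.11482457 0.46132649] [-0.0950638  -0.25090614 -0.96333223]
```

View pics/w1.png

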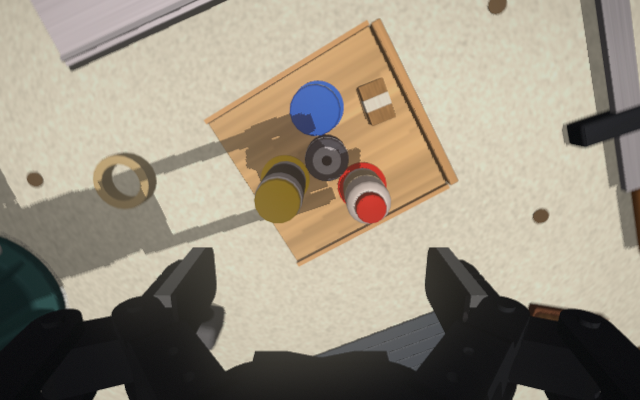

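Wrist view from above: blue cap (317,108), yellow lid (278,200), red cap (371,208), weight (327,160) and carton (377,102). The whole caddy is visible.

```bash
python3 - <<'E'
from meas import *
f=np.load('/tmp/w1.npz'); B=(0.3,0.9,-0.3,0.4)
for c,z in(('red',.109),('blue',.107),('yellow',.109)):
    print(c,topcircle(f,c,z,B))
P=cloud(f)
for nm,pix,z in(('w',(327,160),.052),('carton',(377,102),.034)):
    s=(abs(P[...,2]-z)<.004); n,l=cv2.connectedComponents(s.astype(np.uint8)); 
    u,v=pix; k=l[v,u]; vv,uu=np.nonzero(l==k); X=np.array([ray(f,a,b,z)[:2] for a,b in zip(uu,vv)],np.float32)
    print(nm,P[v,u],len(uu),X.mean(0),cv2.minEnclosingCircle(X),cv2.minAreaRect(X))
for c in('red','blue','yellow'):
    m=mask(f,c)>0; s=m&(abs(P[...,2]-.011)<.004)
    v,u=np.nonzero(s); X=np.array([ray(f,a,b,.011)[:2] for a,b in zip(u,v)],np.float32); 
    if len(X)>3: print('mat',c,len(X),X.min(0),X.max(0),cv2.minEnclosingCircle(X))
# board: z ~.008 near, in caddy
h=cv2.cvtColor(f['frame'],cv2.COLOR_BGR2HSV)
# rail/side mat seen in scene
f=np.load('/tmp/scene0.npz');
for q in[(176,140),(221,139),(217,234),(167,232)]: print('smat',ray(f,*q,.004))
for q in[(407,117),(440,115),(475,216),(430,217)]: print('rail',ray(f,*q,.006))
E
```

```text
red [ 5.826e-01 -1.210e-02  5.826e-01 -1.220e-02  3.340e-02  7.050e+02
  1.088e-01]
blue [5.629e-01 1.021e-01 5.614e-01 1.015e-01 4.940e-02 1.829e+03 1.068e-01]
yellow [4.933e-01 2.870e-02 4.930e-01 2.770e-02 4.750e-02 1.377e+03 1.088e-01]
w [0.55358357 0.04116688 0.05351599] 1472 [0.5533634  0.04209843] ((0.5532453656196594, 0.04169578477740288), 0.025707585737109184) ((0.5532229542732239, 0.041828837245702744), (0.049851372838020325, 0.050477057695388794), 70.57415771484375)
carton [0.63024412 0.08327079 0.03567424] 1091 [0.63083494 0.08356885] ((0.6306421160697937, 0.0833580419421196), 0.027383923530578613) ((0.6307761073112488, 0.0832822322845459), (0.030583102256059647, 0.047756411135196686), 2.395320415496826)
mat red 383 [ 0.55179405 -0.02805982] [0.6146927  0.01695227] ((0.5831283330917358, -0.013740378431975842), 0.03171573579311371)
mat blue 166 [0.55126613 0.06672285] [0.5931754  0.13125151] ((0.5612272024154663, 0.0985889658331871), 0.03285067528486252)
mat yellow 292 [0.46210715 0.00523672] [0.5216907  0.05898088] ((0.49099451303482056, 0.02841932140290737), 0.031149892136454582)
smat [ 0.36610117 -0.37646951  0.004     ]
smat [ 0.36479451 -0.257326    0.004     ]
smat [ 0.66409305 -0.23521893  0.004     ]
smat [ 0.65663958 -0.3502369   0.004     ]
rail [0.29324704 0.24578833 0.006     ]
rail [0.2872038  0.33748614 0.006     ]
rail [0.62632038 0.36046984 0.006     ]
rail [0.6272576  0.25561614 0.006     ]
```

```bash
cat > go.py <<'E'
import sys,numpy as np
from scipy.spatial.transform import Rotation as Ro
from rig import r
# usage: go.py x y z yaw   -> total delta in tool axes, and per-row
def plan(x,y,z,yaw=-20.,p=None,rot=None,step=.038):
    s=r.state(); p=s['tool_pos'] if p is None else p; rot=s['tool_rot'] if rot is None else rot
    R=Ro.from_euler('xyz',rot,degrees=True); T=Ro.from_euler('xyz',[180,0,yaw],degrees=True)
    d=R.inv().apply(np.array([x,y,z])-p); w=(R.inv()*T).as_rotvec(degrees=True)
    n=max(1,int(np.ceil(max(np.linalg.norm(d)/step,np.linalg.norm(w)/6.5))))
    print('now',np.round(p,4),np.round(rot,2),'F',np.round(s['force'],1),'gw',round(s['grip_width'],3),'t',round(s['time_s'],2))
    print(' tot d',np.round(d,4),'w',np.round(w,2),'| n',n,'row d',np.round(d/n,4),'w',np.round(w/n,2))
a=[float(v) for v in sys.argv[1:]]
for i in range(0,len(a),4):
    if i==0: plan(*a[:4])
    else: plan(*a[i:i+4],p=np.array(a[i-4:i-1]),rot=np.array([180,0,a[i-1]]))
E
python3 go.py .583 -.0125 .16 -20 .583 -.0125 .056 -20
```

```text
now [0.5491 0.0508 0.3184] [-179.75    0.37  -19.04] F [-0.6  1.1  0.7] gw 0.998 t 2.2
 tot d [0.0537 0.0495 0.1578] w [-0.24  0.37  0.96] | n 5 row d [0.0107 0.0099 0.0316] w [-0.05  0.07  0.19]
now [ 0.583  -0.0125  0.16  ] [180.   0. -20.] F [-0.6  1.1  0.7] gw 0.998 t 2.2
 tot d [ 0.    -0.     0.104] w [0. 0. 0.] | n 3 row d [ 0.     -0.      0.0347] w [0. 0. 0.]
```

Request:
step_arm --deltas '[{"dx":0.0107,"dy":0.0099,"dz":0.0316,"wx":-0.05,"wy":0.07,"wz":0.2},{"dx":0.0107,"dy":0.0099,"dz":0.0316,"wx":-0.05,"wy":0.07,"wz":0.2},{"dx":0.0107,"dy":0.0099,"dz":0.0316,"wx":-0.05,"wy":0.07,"wz":0.2},{"dx":0.0107,"dy":0.0099,"dz":0.0316,"wx":-0.05,"wy":0.07,"wz":0.2},{"dx":0.0107,"dy":0.0099,"dz":0.028,"wx":-0.05,"wy":0.07,"wz":0.2},{"dx":0,"dy":0,"dz":0,"wx":0,"wy":0,"wz":0},{"dx":0,"dy":0,"dz":0,"wx":0,"wy":0,"wz":0}]'

```text
time_s: 2.78
tool_pos: [0.5861, -0.0145, 0.1604]
tool_rot: [-179.8, -0.3, -21.0]
force: [0.0, 0.3, -0.5]
grip_width: 1.001
```

```bash
python3 go.py .583 -.0125 .056 -20
```

```text
now [ 0.5861 -0.0145  0.1604] [-179.82   -0.33  -20.99] F [ 0.   0.3 -0.5] gw 1.001 t 2.78
 tot d [-0.0042 -0.0004  0.1044] w [-0.17 -0.33 -0.99] | n 3 row d [-0.0014 -0.0001  0.0348] w [-0.06 -0.11 -0.33]
```

Request:
step_arm --deltas '[{"dx":-0.002,"dy":0,"dz":0.026,"wx":-0.1,"wy":-0.2,"wz":-0.5},{"dx":-0.002,"dy":0,"dz":0.026,"wx":0,"wy":-0.1,"wz":-0.3},{"dx":0,"dy":0,"dz":0.026,"wx":0,"wy":0,"wz":0},{"dx":0,"dy":0,"dz":0.017,"wx":0,"wy":0,"wz":0},{"dx":0,"dy":0,"dz":0.006,"wx":0,"wy":0,"wz":0},{"dx":0,"dy":0,"dz":0,"wx":0,"wy":0,"wz":0}]'

```text
time_s: 3.28
tool_pos: [0.5886, -0.0108, 0.0655]
tool_rot: [-179.7, -0.7, -20.6]
force: [0.1, 0.2, -0.3]
grip_width: 0.999
```

```bash
python3 go.py .583 -.0125 .056 -20
```

```text
now [ 0.5886 -0.0108  0.0655] [-179.69   -0.72  -20.61] F [ 0.1  0.2 -0.3] gw 0.999 t 3.28
 tot d [-0.0047  0.0036  0.0095] w [-0.31 -0.72 -0.61] | n 1 row d [-0.0047  0.0036  0.0095] w [-0.31 -0.72 -0.61]
```

Request:
step_arm --deltas '[{"dx":-0.0047,"dy":0.0036,"dz":0.0095,"wx":-0.3,"wy":-0.7,"wz":-0.6},{"dx":0,"dy":0,"dz":0,"wx":0,"wy":0,"wz":0}]'

```text
time_s: 3.45
tool_pos: [0.5844, -0.012, 0.0583]
tool_rot: [-180.0, -0.2, -20.0]
force: [-1.1, 0.3, 0.0]
grip_width: 1.001
```

```bash
python3 go.py .583 -.0125 .056 -20
```

```text
now [ 0.5844 -0.012   0.0583] [-1.7997e+02 -1.6000e-01 -1.9950e+01] F [-1.1  0.3  0. ] gw 1.001 t 3.45
 tot d [-0.0011  0.0009  0.0022] w [-0.03 -0.16  0.05] | n 1 row d [-0.0011  0.0009  0.0022] w [-0.03 -0.16  0.05]
```

Request:
step_arm --deltas '[{"dx":-0.001,"dy":0.001,"dz":0.002,"wx":0,"wy":-0.15,"wz":0},{"dx":0,"dy":0,"dz":0,"wx":0,"wy":0,"wz":0},{"dx":0,"dy":0,"dz":0,"wx":0,"wy":0,"wz":0},{"dx":0,"dy":0,"dz":0,"wx":0,"wy":0,"wz":0},{"dx":0,"dy":0,"dz":0,"wx":0,"wy":0,"wz":0},{"dx":0,"dy":0,"dz":0,"wx":0,"wy":0,"wz":0},{"dx":0,"dy":0,"dz":0,"wx":0,"wy":0,"wz":0}]' --fingers 1 --newtons 40

```text
time_s: 4.03
tool_pos: [0.5844, -0.0127, 0.0596]
tool_rot: [-179.9, -0.2, -20.0]
force: [0.1, 0.2, -3.2]
grip_width: 0.57
```

```bash
python3 go.py .583 -.0125 .2 -20 .603 -.298 .2 -20 .603 -.298 .055 -20
```

```text
now [ 0.5844 -0.0127  0.0596] [-179.91   -0.23  -20.  ] F [ 0.1  0.2 -3.2] gw 0.57 t 4.03
 tot d [-9.000e-04  1.000e-04 -1.404e-01] w [-0.09 -0.23  0.  ] | n 4 row d [-0.0002  0.     -0.0351] w [-0.02 -0.06  0.  ]
now [ 0.583  -0.0125  0.2   ] [180.   0. -20.] F [ 0.1  0.2 -3.2] gw 0.57 t 4.03
 tot d [0.1164 0.2614 0.    ] w [0. 0. 0.] | n 8 row d [0.0146 0.0327 0.    ] w [0. 0. 0.]
now [ 0.603 -0.298  0.2  ] [180.   0. -20.] F [ 0.1  0.2 -3.2] gw 0.57 t 4.03
 tot d [ 0.    -0.     0.145] w [0. 0. 0.] | n 4 row d [ 0.     -0.      0.0362] w [0. 0. 0.]
```

Request:
step_arm --deltas '[{"dx":0,"dy":0,"dz":-0.02,"wx":0,"wy":0,"wz":0},{"dx":0,"dy":0,"dz":-0.035,"wx":0,"wy":0,"wz":0},{"dx":0,"dy":0,"dz":-0.035,"wx":0,"wy":0,"wz":0},{"dx":0.007,"dy":0.016,"dz":-0.03,"wx":0,"wy":0,"wz":0},{"dx":0.0146,"dy":0.0327,"dz":-0.01,"wx":0,"wy":0,"wz":0},{"dx":0.0146,"dy":0.0327,"dz":0,"wx":0,"wy":0,"wz":0},{"dx":0.0146,"dy":0.0327,"dz":0,"wx":0,"wy":0,"wz":0},{"dx":0.0146,"dy":0.0327,"dz":0,"wx":0,"wy":0,"wz":0},{"dx":0.0146,"dy":0.0327,"dz":0,"wx":0,"wy":0,"wz":0},{"dx":0.0146,"dy":0.0327,"dz":0,"wx":0,"wy":0,"wz":0},{"dx":0.0146,"dy":0.0327,"dz":0,"wx":0,"wy":0,"wz":0},{"dx":0.007,"dy":0.016,"dz":0,"wx":0,"wy":0,"wz":0}]'

```text
time_s: 5.03
tool_pos: [0.602, -0.3045, 0.1914]
tool_rot: [-180.0, 0.2, -19.5]
force: [0.5, 0.7, -3.5]
grip_width: 0.57
```

```bash
python3 go.py .603 -.298 .08 -20; python3 - <<'E'
from h import *
f=grab('wrist','w2'); f=grab('scene','s2')
E
```

```text
now [ 0.602  -0.3045  0.1914] [-1.7998e+02  1.5000e-01 -1.9510e+01] F [ 0.5  0.7 -3.5] gw 0.57 t 5.03
 tot d [-0.0009 -0.0065  0.1115] w [-0.02  0.15  0.49] | n 3 row d [-0.0003 -0.0022  0.0372] w [-0.01  0.05  0.16]
```

View pics/w2.png

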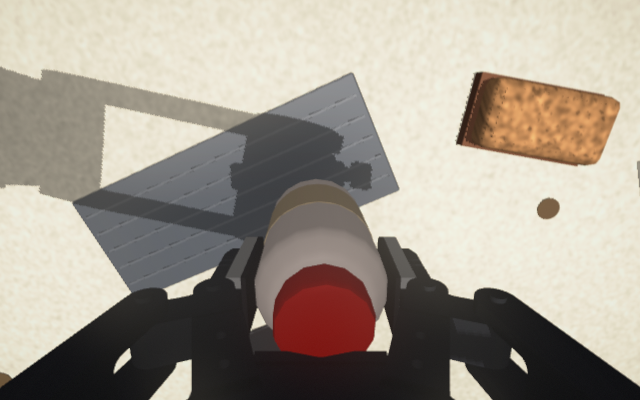

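View pics/s2.png

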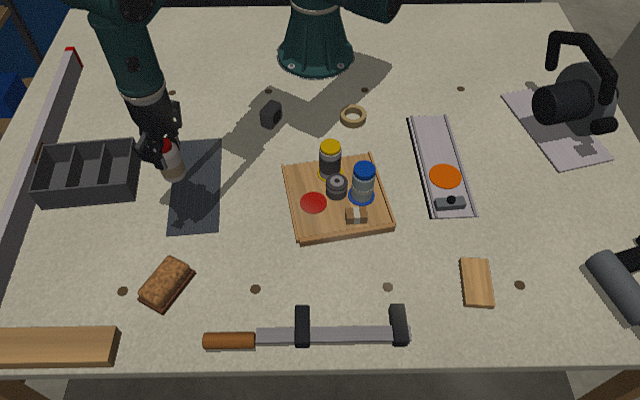

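Glue is held upright over the grey mat, whose corners are at (352,72), (399,188), (73,204) and (130,295). The red mat is bare. I'll cross-check the side mat with these corners and measure the red mat.

```bash
python3 - <<'E'
from meas import *
f=np.load('/tmp/w2.npz')
for q in[(352,72),(399,188),(73,204),(130,295)]: print(ray(f,*q,.004))
f=np.load('/tmp/s2.npz')
m=mask(f,'red'); cs=[c for c in cv2.findContours(m,0,1)[0] if cv2.contourArea(c)>60]
for c in cs:
    e=cv2.fitEllipse(c); print(e,ray(f,*e[0],.011))
E
```

```text
[ 0.65755426 -0.23398857  0.004     ]
[ 0.66712935 -0.35037203  0.004     ]
[ 0.36120814 -0.25905685  0.004     ]
[ 0.36610403 -0.36820925  0.004     ]
((312.9687805175781, 202.27442932128906), (20.73304557800293, 25.928665161132812), 90.09230041503906) [ 0.58341982 -0.01570341  0.011     ]
((166.37852478027344, 145.2515869140625), (8.332416534423828, 14.693135261535645), 7.505248546600342) [ 0.39135889 -0.39582862  0.011     ]
```

Request:
step_arm --deltas '[{"dx":0,"dy":-0.002,"dz":0.03,"wx":0,"wy":0.1,"wz":0.3},{"dx":0,"dy":-0.002,"dz":0.035,"wx":0,"wy":0,"wz":0.2},{"dx":0,"dy":-0.002,"dz":0.03,"wx":0,"wy":0,"wz":0},{"dx":0,"dy":0,"dz":0.015,"wx":0,"wy":0,"wz":0},{"dx":0,"dy":0,"dz":0.005,"wx":0,"wy":0,"wz":0},{"dx":0,"dy":0,"dz":0,"wx":0,"wy":0,"wz":0}]'

```text
time_s: 5.63
tool_pos: [0.604, -0.2942, 0.0721]
tool_rot: [-179.8, 0.1, -20.2]
force: [-0.0, 0.2, -2.8]
grip_width: 0.57
```

```bash
python3 go.py .603 -.298 .0526 -20
```

```text
now [ 0.604  -0.2942  0.0721] [-1.7975e+02  1.2000e-01 -2.0230e+01] F [-0.   0.2 -2.8] gw 0.57 t 5.63
 tot d [0.0004 0.004  0.0195] w [-0.25  0.12 -0.23] | n 1 row d [0.0004 0.004  0.0195] w [-0.25  0.12 -0.23]
```

Request:
step_arm --deltas '[{"dx":0,"dy":0.003,"dz":0.009,"wx":-0.2,"wy":0.1,"wz":0},{"dx":0,"dy":0,"dz":0.005,"wx":0,"wy":0,"wz":0},{"dx":0,"dy":0,"dz":0.003,"wx":0,"wy":0,"wz":0},{"dx":0,"dy":0,"dz":0.002,"wx":0,"wy":0,"wz":0},{"dx":0,"dy":0,"dz":0,"wx":0,"wy":0,"wz":0}]'

```text
time_s: 6.05
tool_pos: [0.605, -0.2966, 0.055]
tool_rot: [-180.0, -0.2, -20.1]
force: [-0.1, 0.0, -4.1]
grip_width: 0.573
```

```bash
python3 go.py .603 -.298 .0526 -20
```

```text
now [ 0.605  -0.2966  0.055 ] [-180.     -0.24  -20.15] F [-0.1  0.  -4.1] gw 0.573 t 6.05
 tot d [-0.0015  0.002   0.0024] w [-0.   -0.24 -0.15] | n 1 row d [-0.0015  0.002   0.0024] w [-0.   -0.24 -0.15]
```

Continue in small steps until contact.

Request:
step_arm --deltas '[{"dx":0,"dy":0,"dz":0.002,"wx":0,"wy":-0.2,"wz":0},{"dx":0,"dy":0,"dz":0.001,"wx":0,"wy":0,"wz":0},{"dx":0,"dy":0,"dz":0,"wx":0,"wy":0,"wz":0}]'

```text
time_s: 6.3
tool_pos: [0.6064, -0.2975, 0.0536]
tool_rot: [180.0, -0.2, -20.2]
force: [-0.8, -0.4, -3.3]
grip_width: 0.569
```

Request:
step_arm --deltas '[{"dx":-0.001,"dy":0,"dz":0.002,"wx":0,"wy":0,"wz":0},{"dx":0,"dy":0,"dz":0.002,"wx":0,"wy":0,"wz":0},{"dx":0,"dy":0,"dz":0,"wx":0,"wy":0,"wz":0}]'

```text
time_s: 6.55
tool_pos: [0.6063, -0.2981, 0.053]
tool_rot: [179.9, -0.4, -20.2]
force: [0.7, 0.1, -3.6]
grip_width: 0.569
```

Request:
step_arm --deltas '[{"dx":-0.001,"dy":0,"dz":0.004,"wx":0,"wy":0,"wz":0},{"dx":0,"dy":0,"dz":0.003,"wx":0,"wy":0,"wz":0}]'

```text
time_s: 6.72
tool_pos: [0.6056, -0.2983, 0.0513]
tool_rot: [179.8, -0.5, -20.1]
force: [-9.7, 6.5, 27.5]
grip_width: 0.573
```

Request:
step_arm --deltas '[{"dx":0,"dy":0,"dz":-0.001,"wx":0,"wy":0,"wz":0},{"dx":0,"dy":0,"dz":0,"wx":0,"wy":0,"wz":0},{"dx":0,"dy":0,"dz":0,"wx":0,"wy":0,"wz":0},{"dx":0,"dy":0,"dz":0,"wx":0,"wy":0,"wz":0},{"dx":0,"dy":0,"dz":0,"wx":0,"wy":0,"wz":0}]' --fingers 0

```text
time_s: 7.13
tool_pos: [0.6072, -0.2995, 0.0547]
tool_rot: [179.8, -0.8, -20.2]
force: [0.6, -0.5, -0.0]
grip_width: 1.001
```

```bash
python3 go.py .6 -.298 .22 -20 .562 .101 .22 -20 .562 .101 .056 -20
```

```text
now [ 0.6072 -0.2995  0.0547] [179.78  -0.8  -20.15] F [ 0.6 -0.5 -0. ] gw 1.001 t 7.13
 tot d [-0.005   0.0017 -0.1654] w [ 0.22 -0.8  -0.16] | n 5 row d [-0.001   0.0003 -0.0331] w [ 0.04 -0.16 -0.03]
now [ 0.6   -0.298  0.22 ] [180.   0. -20.] F [ 0.6 -0.5 -0. ] gw 1.001 t 7.13
 tot d [-0.1722 -0.3619 -0.    ] w [0. 0. 0.] | n 11 row d [-0.0157 -0.0329 -0.    ] w [0. 0. 0.]
now [0.562 0.101 0.22 ] [180.   0. -20.] F [ 0.6 -0.5 -0. ] gw 1.001 t 7.13
 tot d [ 0.    -0.     0.164] w [0. 0. 0.] | n 5 row d [ 0.     -0.      0.0328] w [0. 0. 0.]
```

Request:
step_arm --deltas '[{"dx":0,"dy":0,"dz":-0.035,"wx":0.1,"wy":-0.4,"wz":0},{"dx":0,"dy":0,"dz":-0.037,"wx":0.1,"wy":-0.4,"wz":0},{"dx":0,"dy":0,"dz":-0.037,"wx":0,"wy":0,"wz":0},{"dx":-0.007,"dy":-0.016,"dz":-0.03,"wx":0,"wy":0,"wz":0},{"dx":-0.0157,"dy":-0.033,"dz":-0.01,"wx":0,"wy":0,"wz":0},{"dx":-0.0157,"dy":-0.033,"dz":0,"wx":0,"wy":0,"wz":0},{"dx":-0.0157,"dy":-0.033,"dz":0,"wx":0,"wy":0,"wz":0},{"dx":-0.0157,"dy":-0.033,"dz":0,"wx":0,"wy":0,"wz":0},{"dx":-0.0157,"dy":-0.033,"dz":0,"wx":0,"wy":0,"wz":0},{"dx":-0.0157,"dy":-0.033,"dz":0,"wx":0,"wy":0,"wz":0},{"dx":-0.0157,"dy":-0.033,"dz":0,"wx":0,"wy":0,"wz":0},{"dx":-0.0157,"dy":-0.033,"dz":0,"wx":0,"wy":0,"wz":0}]'

```text
time_s: 8.13
tool_pos: [0.5813, 0.012, 0.2071]
tool_rot: [180.0, -0.1, -20.9]
force: [0.9, 0.6, 0.4]
grip_width: 0.998
```

```bash
python3 go.py .562 .101 .15 -20; python3 - <<'E'
from meas import *
f=grab('wrist','w3'); B=(.3,.9,-.3,.4)
for c,z in(('red',.011),('blue',.107),('yellow',.109)):
    print(c,topcircle(f,c,z,B))
E
```

```text
now [0.5813 0.012  0.2071] [ 1.7998e+02 -1.5000e-01 -2.0870e+01] F [0.9 0.6 0.4] gw 0.998 t 8.13
 tot d [-0.0499 -0.0763  0.057 ] w [ 0.02 -0.15 -0.87] | n 3 row d [-0.0166 -0.0254  0.019 ] w [ 0.01 -0.05 -0.29]
red [ 5.828e-01 -1.230e-02  5.824e-01 -1.300e-02  6.340e-02  3.004e+03
  1.090e-02]
blue [5.618e-01 1.027e-01 5.614e-01 1.013e-01 4.920e-02 4.338e+03 1.069e-01]
yellow [4.937e-01 2.980e-02 4.938e-01 2.910e-02 4.900e-02 3.083e+03 1.088e-01]
```

View pics/w3.png

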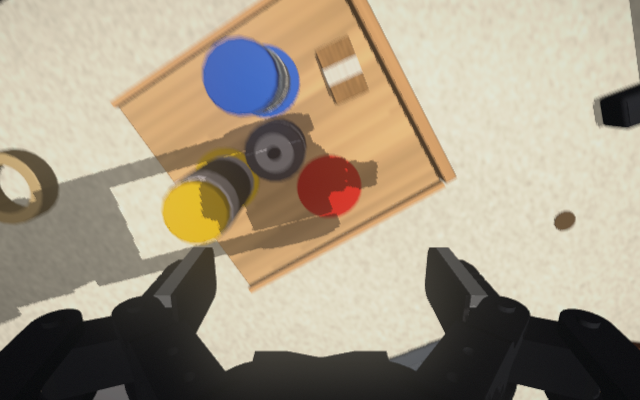

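Wrist view: red mat bare at (329,186), blue cap (242,77), yellow lid (197,212), weight (275,150). These agree with the earlier values to within 2 mm.

Request:
step_arm --deltas '[{"dx":-0.0165,"dy":-0.0254,"dz":0.012,"wx":0,"wy":0,"wz":-0.3},{"dx":-0.0165,"dy":-0.0254,"dz":0.02,"wx":0,"wy":0,"wz":-0.3},{"dx":-0.014,"dy":-0.021,"dz":0.02,"wx":0,"wy":0,"wz":0},{"dx":0,"dy":0,"dz":0,"wx":0,"wy":0,"wz":0},{"dx":0,"dy":0,"dz":0,"wx":0,"wy":0,"wz":0}]'

```text
time_s: 8.6
tool_pos: [0.5613, 0.1096, 0.1538]
tool_rot: [-179.7, -0.2, -19.7]
force: [0.5, -0.8, -0.1]
grip_width: 1.002
```

```bash
python3 go.py .5615 .102 .056 -20
```

```text
now [0.5613 0.1096 0.1538] [-179.7    -0.19  -19.74] F [ 0.5 -0.8 -0.1] gw 1.002 t 8.6
 tot d [0.0024 0.0076 0.0978] w [-0.3  -0.19  0.26] | n 3 row d [0.0008 0.0025 0.0326] w [-0.1  -0.06  0.09]
```

Request:
step_arm --deltas '[{"dx":-0.001,"dy":0.004,"dz":0.028,"wx":-0.2,"wy":-0.3,"wz":0.1},{"dx":-0.001,"dy":0.003,"dz":0.028,"wx":-0.1,"wy":-0.2,"wz":0.1},{"dx":-0.001,"dy":0.002,"dz":0.024,"wx":0,"wy":-0.2,"wz":0},{"dx":0,"dy":0,"dz":0.016,"wx":0,"wy":-0.1,"wz":0},{"dx":0,"dy":0,"dz":0.008,"wx":0,"wy":0,"wz":0},{"dx":0,"dy":0,"dz":0,"wx":0,"wy":0,"wz":0}]'

```text
time_s: 9.1
tool_pos: [0.5623, 0.0976, 0.0498]
tool_rot: [-179.9, 0.1, -20.0]
force: [-1.3, 0.5, -0.4]
grip_width: 1.001
```

```bash
python3 go.py .5615 .102 .057 -20
```

```text
now [0.5623 0.0976 0.0498] [-1.7987e+02  8.0000e-02 -2.0020e+01] F [-1.3  0.5 -0.4] gw 1.001 t 9.1
 tot d [-0.0023 -0.0039 -0.0072] w [-0.13  0.08 -0.02] | n 1 row d [-0.0023 -0.0039 -0.0072] w [-0.13  0.08 -0.02]
```

Request:
step_arm --deltas '[{"dx":-0.0025,"dy":-0.004,"dz":-0.006,"wx":-0.1,"wy":0,"wz":0},{"dx":0,"dy":0,"dz":0,"wx":0,"wy":0,"wz":0},{"dx":0,"dy":0,"dz":0,"wx":0,"wy":0,"wz":0}]'

```text
time_s: 9.35
tool_pos: [0.5635, 0.1009, 0.0584]
tool_rot: [-179.9, -0.1, -20.1]
force: [-0.9, 0.6, 1.2]
grip_width: 1.0
```

Request:
step_arm --deltas '[{"dx":0,"dy":0,"dz":0,"wx":0,"wy":0,"wz":0},{"dx":0,"dy":0,"dz":0,"wx":0,"wy":0,"wz":0},{"dx":0,"dy":0,"dz":0,"wx":0,"wy":0,"wz":0},{"dx":0,"dy":0,"dz":0,"wx":0,"wy":0,"wz":0},{"dx":0,"dy":0,"dz":0,"wx":0,"wy":0,"wz":0},{"dx":0,"dy":0,"dz":0,"wx":0,"wy":0,"wz":0}]' --fingers 1 --newtons 40

```text
time_s: 9.85
tool_pos: [0.5648, 0.1016, 0.062]
tool_rot: [-179.8, -0.3, -20.1]
force: [-0.1, -0.7, -1.9]
grip_width: 0.602
```

```bash
python3 go.py .5615 .102 .22 -20 .513 -.303 .22 -20 .513 -.303 .055 -20
```

```text
now [0.5648 0.1016 0.062 ] [-179.82   -0.32  -20.08] F [-0.1 -0.7 -1.9] gw 0.602 t 9.85
 tot d [-0.0023  0.0002 -0.158 ] w [-0.18 -0.32 -0.08] | n 5 row d [-0.0005  0.     -0.0316] w [-0.04 -0.06 -0.02]
now [0.5615 0.102  0.22  ] [180.   0. -20.] F [-0.1 -0.7 -1.9] gw 0.602 t 9.85
 tot d [0.0929 0.3972 0.    ] w [0. 0. 0.] | n 11 row d [0.0084 0.0361 0.    ] w [0. 0. 0.]
now [ 0.513 -0.303  0.22 ] [180.   0. -20.] F [-0.1 -0.7 -1.9] gw 0.602 t 9.85
 tot d [ 0.    -0.     0.165] w [0. 0. 0.] | n 5 row d [ 0.    -0.     0.033] w [0. 0. 0.]
```

Request:
step_arm --deltas '[{"dx":0,"dy":0,"dz":-0.02,"wx":0,"wy":0,"wz":0},{"dx":0,"dy":0,"dz":-0.035,"wx":0,"wy":0,"wz":0},{"dx":0,"dy":0,"dz":-0.035,"wx":0,"wy":0,"wz":0},{"dx":0,"dy":0.01,"dz":-0.035,"wx":0,"wy":0,"wz":0},{"dx":0.007,"dy":0.025,"dz":-0.02,"wx":0,"wy":0,"wz":0},{"dx":0.0084,"dy":0.036,"dz":0,"wx":0,"wy":0,"wz":0},{"dx":0.0084,"dy":0.036,"dz":0,"wx":0,"wy":0,"wz":0},{"dx":0.0084,"dy":0.036,"dz":0,"wx":0,"wy":0,"wz":0},{"dx":0.0084,"dy":0.036,"dz":0,"wx":0,"wy":0,"wz":0},{"dx":0.0084,"dy":0.036,"dz":0,"wx":0,"wy":0,"wz":0},{"dx":0.0084,"dy":0.036,"dz":0,"wx":0,"wy":0,"wz":0},{"dx":0.0084,"dy":0.036,"dz":0,"wx":0,"wy":0,"wz":0}]'

```text
time_s: 10.85
tool_pos: [0.5253, -0.1951, 0.2093]
tool_rot: [-179.9, -0.1, -19.3]
force: [1.3, 0.4, -3.2]
grip_width: 0.6
```

```bash
python3 go.py .513 -.303 .18 -20; python3 - <<'E'
from meas import *
f=grab('scene','s3')
E
```

```text
now [ 0.5253 -0.1951  0.2093] [-1.7988e+02 -6.0000e-02 -1.9350e+01] F [ 1.3  0.4 -3.2] gw 0.6 t 10.85
 tot d [0.0241 0.1059 0.0291] w [-0.12 -0.06  0.65] | n 3 row d [0.008  0.0353 0.0097] w [-0.04 -0.02  0.22]
```

View pics/s3.png

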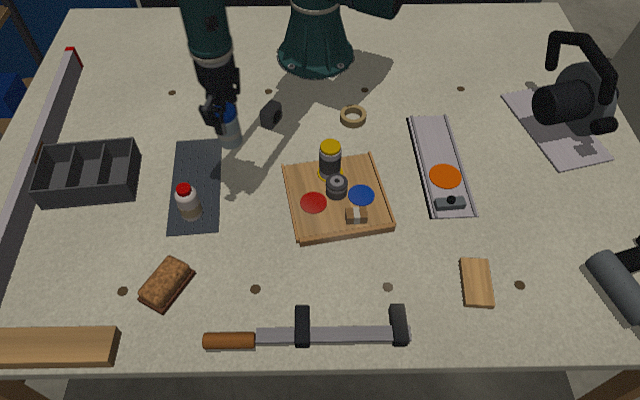

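Glue stands upright on the mat at (187,200). The red and blue mats are bare and the jar is held.

Request:
step_arm --deltas '[{"dx":0.008,"dy":0.035,"dz":0.01,"wx":0,"wy":0,"wz":0.3},{"dx":0.008,"dy":0.035,"dz":0.01,"wx":0,"wy":0,"wz":0.2},{"dx":0.006,"dy":0.027,"dz":0.01,"wx":0,"wy":0,"wz":0},{"dx":0,"dy":0,"dz":0.01,"wx":0,"wy":0,"wz":0},{"dx":0,"dy":0,"dz":0,"wx":0,"wy":0,"wz":0}]'

```text
time_s: 11.32
tool_pos: [0.5118, -0.3053, 0.1678]
tool_rot: [179.7, -0.2, -20.4]
force: [-0.9, 1.6, -3.3]
grip_width: 0.601
```

```bash
python3 go.py .513 -.303 .06 -20
```

```text
now [ 0.5118 -0.3053  0.1678] [179.73  -0.23 -20.36] F [-0.9  1.6 -3.3] gw 0.601 t 11.32
 tot d [-1.000e-04 -3.100e-03  1.078e-01] w [ 0.27 -0.23 -0.36] | n 3 row d [-0.     -0.001   0.0359] w [ 0.09 -0.08 -0.12]
```

Request:
step_arm --deltas '[{"dx":-0.002,"dy":0.0,"dz":0.03,"wx":0.2,"wy":-0.3,"wz":-0.3},{"dx":-0.002,"dy":0.0,"dz":0.03,"wx":0.1,"wy":-0.2,"wz":-0.1},{"dx":-0.002,"dy":0.0,"dz":0.024,"wx":0,"wy":-0.2,"wz":0},{"dx":0,"dy":0,"dz":0.012,"wx":0,"wy":-0.1,"wz":0},{"dx":0,"dy":0,"dz":0.005,"wx":0,"wy":0,"wz":0},{"dx":0,"dy":0,"dz":0.002,"wx":0,"wy":0,"wz":0}]'

```text
time_s: 11.82
tool_pos: [0.5082, -0.3006, 0.0631]
tool_rot: [-179.9, 0.5, -19.9]
force: [0.2, -0.2, -2.5]
grip_width: 0.604
```

```bash
python3 go.py .513 -.303 .055 -20
```

```text
now [ 0.5082 -0.3006  0.0631] [-179.94    0.46  -19.88] F [ 0.2 -0.2 -2.5] gw 0.604 t 11.82
 tot d [0.0054 0.0007 0.008 ] w [-0.05  0.46  0.12] | n 1 row d [0.0054 0.0007 0.008 ] w [-0.05  0.46  0.12]
```

Request:
step_arm --deltas '[{"dx":0,"dy":0,"dz":0.006,"wx":0,"wy":0.4,"wz":0},{"dx":0,"dy":0,"dz":0.004,"wx":0,"wy":0,"wz":0},{"dx":0,"dy":0,"dz":0.003,"wx":0,"wy":0,"wz":0}]'

```text
time_s: 12.07
tool_pos: [0.5085, -0.2996, 0.0535]
tool_rot: [-180.0, 0.0, -19.7]
force: [-12.8, 5.3, 34.6]
grip_width: 0.596
```

Request:
step_arm --deltas '[{"dx":0,"dy":0,"dz":-0.001,"wx":0,"wy":0,"wz":0},{"dx":0,"dy":0,"dz":0,"wx":0,"wy":0,"wz":0},{"dx":0,"dy":0,"dz":0,"wx":0,"wy":0,"wz":0},{"dx":0,"dy":0,"dz":0,"wx":0,"wy":0,"wz":0},{"dx":0,"dy":0,"dz":-0.025,"wx":0,"wy":0,"wz":0},{"dx":0,"dy":0,"dz":-0.035,"wx":0,"wy":0,"wz":0},{"dx":0,"dy":0,"dz":-0.035,"wx":0,"wy":0,"wz":0},{"dx":0,"dy":0,"dz":-0.035,"wx":0,"wy":0,"wz":0},{"dx":0,"dy":0,"dz":0,"wx":0,"wy":0,"wz":0}]' --fingers 0

```text
time_s: 12.82
tool_pos: [0.5116, -0.3013, 0.1945]
tool_rot: [179.9, -0.5, -19.7]
force: [1.2, -1.8, 0.6]
grip_width: 0.998
```

```bash
python3 go.py .4935 .0285 .18 -20 .4935 .0285 .056 -20; python3 - <<'E'
from meas import *
f=grab('wrist','w4'); B=(.3,.9,-.5,.4)
for c,z in(('red',.102),('blue',.1)): print(c,topcircle(f,c,z,B))
E
```

```text
now [ 0.5116 -0.3013  0.1945] [179.86  -0.5  -19.73] F [ 1.2 -1.8  0.6] gw 0.998 t 12.82
 tot d [-0.1285 -0.3044  0.0126] w [ 0.14 -0.5   0.27] | n 9 row d [-0.0143 -0.0338  0.0014] w [ 0.02 -0.06  0.03]
now [0.4935 0.0285 0.18  ] [180.   0. -20.] F [ 1.2 -1.8  0.6] gw 0.998 t 12.82
 tot d [ 0.    -0.     0.124] w [0. 0. 0.] | n 4 row d [ 0.    -0.     0.031] w [0. 0. 0.]
red [ 6.040e-01 -2.988e-01  6.040e-01 -2.990e-01  3.330e-02  1.816e+03
  1.017e-01]
blue [ 5.068e-01 -2.988e-01  5.070e-01 -2.995e-01  5.000e-02  3.693e+03
  9.990e-02]
```

View pics/w4.png

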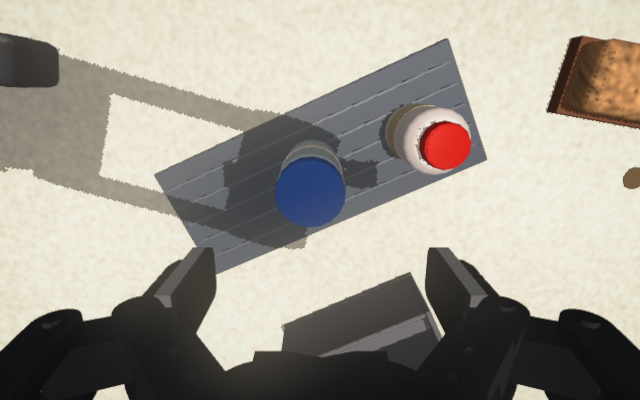

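Jar (310,190) and glue (445,145) stand upright on the mat, with cap-top heights of 0.100 and 0.102 as they should be. Next the can.

Request:
step_arm --deltas '[{"dx":-0.0143,"dy":-0.0338,"dz":0,"wx":0,"wy":-0.2,"wz":0.1},{"dx":-0.0143,"dy":-0.0338,"dz":0,"wx":0,"wy":-0.2,"wz":0.1},{"dx":-0.0143,"dy":-0.0338,"dz":0,"wx":0,"wy":0,"wz":0},{"dx":-0.0143,"dy":-0.0338,"dz":0,"wx":0,"wy":0,"wz":0},{"dx":-0.0143,"dy":-0.0338,"dz":0,"wx":0,"wy":0,"wz":0},{"dx":-0.0143,"dy":-0.0338,"dz":0,"wx":0,"wy":0,"wz":0},{"dx":-0.0143,"dy":-0.0338,"dz":0,"wx":0,"wy":0,"wz":0},{"dx":-0.0143,"dy":-0.0338,"dz":0.005,"wx":0,"wy":0,"wz":0},{"dx":-0.01,"dy":-0.022,"dz":0.01,"wx":0,"wy":0,"wz":0},{"dx":0,"dy":0,"dz":0.01,"wx":0,"wy":0,"wz":0},{"dx":0,"dy":0,"dz":0,"wx":0,"wy":0,"wz":0}]'

```text
time_s: 13.78
tool_pos: [0.4931, 0.0269, 0.159]
tool_rot: [179.8, -0.2, -20.3]
force: [0.3, -0.8, -0.3]
grip_width: 1.002
```

```bash
python3 go.py .4935 .0285 .056 -20; python3 - <<'E'
from meas import *
f=grab('wrist','w5'); B=(.3,.9,-.5,.4)
for c,z in(('red',.011),('blue',.011),('yellow',.109)): print(c,topcircle(f,c,z,B))
E
```

```text
now [0.4931 0.0269 0.159 ] [179.8   -0.21 -20.27] F [ 0.3 -0.8 -0.3] gw 1.002 t 13.78
 tot d [-0.0006 -0.002   0.103 ] w [ 0.2  -0.21 -0.27] | n 3 row d [-0.0002 -0.0007  0.0343] w [ 0.07 -0.07 -0.09]
red [ 5.835e-01 -1.500e-02  5.824e-01 -1.450e-02  6.440e-02  4.041e+03
  1.100e-02]
blue [5.627e-01 1.009e-01 5.624e-01 1.001e-01 6.360e-02 5.583e+03 1.090e-02]
yellow [4.924e-01 2.890e-02 4.921e-01 2.860e-02 4.870e-02 5.029e+03 1.089e-01]
```

Request:
step_arm --deltas '[{"dx":-0.001,"dy":0.0,"dz":0.028,"wx":0.1,"wy":-0.3,"wz":-0.2},{"dx":-0.001,"dy":0.0,"dz":0.028,"wx":0.1,"wy":-0.2,"wz":-0.1},{"dx":-0.001,"dy":0,"dz":0.024,"wx":0,"wy":-0.1,"wz":0},{"dx":0,"dy":0,"dz":0.016,"wx":0,"wy":-0.1,"wz":0},{"dx":0,"dy":0,"dz":0.009,"wx":0,"wy":0,"wz":0},{"dx":0,"dy":0,"dz":0.002,"wx":0,"wy":0,"wz":0}]'

```text
time_s: 14.33
tool_pos: [0.4958, 0.0234, 0.0512]
tool_rot: [-179.9, -0.0, -20.2]
force: [-0.5, -0.7, -0.0]
grip_width: 1.002
```

```bash
python3 go.py .4925 .0287 .054 -20
```

```text
now [0.4958 0.0234 0.0512] [-179.88   -0.    -20.24] F [-0.5 -0.7 -0. ] gw 1.002 t 14.33
 tot d [-0.0049 -0.0038 -0.0028] w [-0.12 -0.   -0.24] | n 1 row d [-0.0049 -0.0038 -0.0028] w [-0.12 -0.   -0.24]
```

Request:
step_arm --deltas '[{"dx":-0.005,"dy":-0.004,"dz":0,"wx":-0.1,"wy":0,"wz":-0.2},{"dx":-0.001,"dy":0,"dz":0.001,"wx":0,"wy":0,"wz":0},{"dx":0,"dy":0,"dz":0,"wx":0,"wy":0,"wz":0}]'

```text
time_s: 14.58
tool_pos: [0.4924, 0.0283, 0.051]
tool_rot: [-180.0, -0.1, -20.2]
force: [-0.7, 0.2, -0.1]
grip_width: 0.999
```

```bash
python3 go.py .4925 .0287 .056 -20
```

```text
now [0.4924 0.0283 0.051 ] [-1.7998e+02 -6.0000e-02 -2.0170e+01] F [-0.7  0.2 -0.1] gw 0.999 t 14.58
 tot d [-0.     -0.0004 -0.005 ] w [-0.02 -0.06 -0.17] | n 1 row d [-0.     -0.0004 -0.005 ] w [-0.02 -0.06 -0.17]
```

Request:
step_arm --deltas '[{"dx":0,"dy":0,"dz":-0.004,"wx":0,"wy":0,"wz":0},{"dx":0,"dy":0,"dz":0,"wx":0,"wy":0,"wz":0},{"dx":0,"dy":0,"dz":0,"wx":0,"wy":0,"wz":0},{"dx":0,"dy":0,"dz":0,"wx":0,"wy":0,"wz":0},{"dx":0,"dy":0,"dz":0,"wx":0,"wy":0,"wz":0},{"dx":0,"dy":0,"dz":0,"wx":0,"wy":0,"wz":0}]' --fingers 1 --newtons 40

```text
time_s: 15.08
tool_pos: [0.4935, 0.0286, 0.0585]
tool_rot: [-179.9, -0.3, -20.1]
force: [-0.6, 0.6, -4.0]
grip_width: 0.597
```

```bash
python3 go.py .4925 .0287 .2 -20 .415 -.312 .2 -20
```

```text
now [0.4935 0.0286 0.0585] [-179.92   -0.31  -20.11] F [-0.6  0.6 -4. ] gw 0.597 t 15.08
 tot d [-0.0002  0.     -0.1416] w [-0.08 -0.31 -0.11] | n 4 row d [-0.      0.     -0.0354] w [-0.02 -0.08 -0.03]
now [0.4925 0.0287 0.2   ] [180.   0. -20.] F [-0.6  0.6 -4. ] gw 0.597 t 15.08
 tot d [0.0437 0.3467 0.    ] w [0. 0. 0.] | n 10 row d [0.0044 0.0347 0.    ] w [0. 0. 0.]
```

Request:
step_arm --deltas '[{"dx":0,"dy":0,"dz":-0.02,"wx":0,"wy":-0.2,"wz":0},{"dx":0,"dy":0,"dz":-0.035,"wx":0,"wy":-0.1,"wz":0},{"dx":0,"dy":0,"dz":-0.035,"wx":0,"wy":0,"wz":0},{"dx":0,"dy":0.01,"dz":-0.035,"wx":0,"wy":0,"wz":0},{"dx":0.0044,"dy":0.0347,"dz":-0.02,"wx":0,"wy":0,"wz":0},{"dx":0.0044,"dy":0.0347,"dz":0,"wx":0,"wy":0,"wz":0},{"dx":0.0044,"dy":0.0347,"dz":0,"wx":0,"wy":0,"wz":0},{"dx":0.0044,"dy":0.0347,"dz":0,"wx":0,"wy":0,"wz":0},{"dx":0.0044,"dy":0.0347,"dz":0,"wx":0,"wy":0,"wz":0},{"dx":0.0044,"dy":0.0347,"dz":0,"wx":0,"wy":0,"wz":0},{"dx":0.0044,"dy":0.0347,"dz":0,"wx":0,"wy":0,"wz":0},{"dx":0.0044,"dy":0.0347,"dz":0,"wx":0,"wy":0,"wz":0}]'

```text
time_s: 16.08
tool_pos: [0.4248, -0.259, 0.2083]
tool_rot: [-179.9, 0.1, -19.5]
force: [0.6, 0.9, -2.7]
grip_width: 0.601
```

```bash
python3 go.py .415 -.311 .17 -20
```

```text
now [ 0.4248 -0.259   0.2083] [-1.7994e+02  1.4000e-01 -1.9460e+01] F [ 0.6  0.9 -2.7] gw 0.601 t 16.08
 tot d [0.0082 0.0523 0.0382] w [-0.06  0.14  0.54] | n 2 row d [0.0041 0.0262 0.0191] w [-0.03  0.07  0.27]
```

Request:
step_arm --deltas '[{"dx":0.004,"dy":0.026,"dz":0.012,"wx":0,"wy":0,"wz":0.3},{"dx":0.002,"dy":0.016,"dz":0.02,"wx":0,"wy":0,"wz":0.2},{"dx":-0.001,"dy":0,"dz":0.025,"wx":0,"wy":0,"wz":0},{"dx":-0.001,"dy":0,"dz":0.025,"wx":0,"wy":0,"wz":0},{"dx":-0.001,"dy":0,"dz":0.025,"wx":0,"wy":0,"wz":0},{"dx":0,"dy":0,"dz":0.012,"wx":0,"wy":0,"wz":0},{"dx":0,"dy":0,"dz":0.003,"wx":0,"wy":0,"wz":0}]'

```text
time_s: 16.67
tool_pos: [0.4117, -0.3144, 0.0823]
tool_rot: [179.7, -0.3, -20.6]
force: [0.1, -0.0, -3.0]
grip_width: 0.6
```

```bash
python3 go.py .415 -.311 .0515 -20
```

```text
now [ 0.4117 -0.3144  0.0823] [179.67  -0.3  -20.58] F [ 0.1 -0.  -3. ] gw 0.6 t 16.67
 tot d [ 0.0017 -0.0045  0.0307] w [ 0.33 -0.3  -0.58] | n 1 row d [ 0.0017 -0.0045  0.0307] w [ 0.33 -0.3  -0.58]
```

Request:
step_arm --deltas '[{"dx":0,"dy":-0.003,"dz":0.014,"wx":0.3,"wy":-0.3,"wz":-0.4},{"dx":0,"dy":0,"dz":0.008,"wx":0.1,"wy":0,"wz":0},{"dx":0,"dy":0,"dz":0.005,"wx":0,"wy":0,"wz":0},{"dx":0,"dy":0,"dz":0.003,"wx":0,"wy":0,"wz":0}]'

```text
time_s: 17.0
tool_pos: [0.4125, -0.3115, 0.0508]
tool_rot: [-179.9, 0.1, -20.2]
force: [-6.4, 3.3, 20.5]
grip_width: 0.602
```

Contact, so release and rise.

Request:
step_arm --deltas '[{"dx":0,"dy":0,"dz":-0.001,"wx":0,"wy":0,"wz":0},{"dx":0,"dy":0,"dz":0,"wx":0,"wy":0,"wz":0},{"dx":0,"dy":0,"dz":0,"wx":0,"wy":0,"wz":0},{"dx":0,"dy":0,"dz":0,"wx":0,"wy":0,"wz":0},{"dx":0,"dy":0,"dz":-0.025,"wx":0,"wy":0,"wz":0},{"dx":0,"dy":0,"dz":-0.035,"wx":0,"wy":0,"wz":0},{"dx":0,"dy":0,"dz":-0.035,"wx":0,"wy":0,"wz":0},{"dx":0,"dy":0,"dz":-0.035,"wx":0,"wy":0,"wz":0},{"dx":0,"dy":0,"dz":0,"wx":0,"wy":0,"wz":0}]' --fingers 0

```text
time_s: 17.75
tool_pos: [0.4144, -0.3134, 0.1912]
tool_rot: [179.9, -0.2, -20.2]
force: [0.9, -1.4, -0.4]
grip_width: 1.001
```

```bash
python3 go.py .5532 .0417 .19 -20; python3 - <<'E'
from meas import *
f=grab('wrist','w6'); B=(.3,.9,-.5,.4)
for c,z in(('red',.102),('blue',.1),('yellow',.102)): print(c,topcircle(f,c,z,B))
E
```

```text
now [ 0.4144 -0.3134  0.1912] [179.95  -0.24 -20.16] F [ 0.9 -1.4 -0.4] gw 1.001 t 17.75
 tot d [ 0.0079 -0.3811  0.0008] w [ 0.05 -0.24 -0.16] | n 11 row d [ 0.0007 -0.0346  0.0001] w [ 0.   -0.02 -0.01]
red [ 6.026e-01 -2.991e-01  6.023e-01 -3.000e-01  3.470e-02  2.285e+03
  1.017e-01]
blue [ 5.058e-01 -2.994e-01  5.052e-01 -3.002e-01  5.040e-02  4.475e+03
  9.990e-02]
yellow [ 4.119e-01 -3.116e-01  4.115e-01 -3.119e-01  4.810e-02  3.594e+03
  1.018e-01]
```

View pics/w6.png

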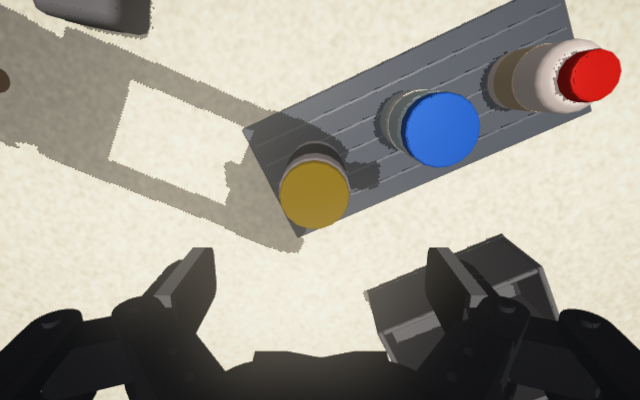

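All three stand upright on the grey mat: yellow (314,193), blue (440,130), red (588,75). Now to the weight.

Request:
step_arm --deltas '[{"dx":0.0007,"dy":-0.0346,"dz":0,"wx":0,"wy":-0.2,"wz":-0.1},{"dx":0.0007,"dy":-0.0346,"dz":0,"wx":0,"wy":0,"wz":0},{"dx":0.0007,"dy":-0.0346,"dz":0,"wx":0,"wy":0,"wz":0},{"dx":0.0007,"dy":-0.0346,"dz":0,"wx":0,"wy":0,"wz":0},{"dx":0.0007,"dy":-0.0346,"dz":0,"wx":0,"wy":0,"wz":0},{"dx":0.0007,"dy":-0.0346,"dz":0,"wx":0,"wy":0,"wz":0},{"dx":0.0007,"dy":-0.0346,"dz":0,"wx":0,"wy":0,"wz":0},{"dx":0.0007,"dy":-0.0346,"dz":0,"wx":0,"wy":0,"wz":0},{"dx":0.0007,"dy":-0.0346,"dz":0,"wx":0,"wy":0,"wz":0},{"dx":0.0007,"dy":-0.0346,"dz":0,"wx":0,"wy":0,"wz":0},{"dx":0.0007,"dy":-0.028,"dz":0,"wx":0,"wy":0,"wz":0},{"dx":0,"dy":0,"dz":0,"wx":0,"wy":0,"wz":0}]'

```text
time_s: 18.8
tool_pos: [0.5525, 0.0489, 0.1814]
tool_rot: [179.8, 0.1, -20.5]
force: [1.2, 0.5, 0.2]
grip_width: 1.001
```

```bash
python3 - <<'E'
from meas import *
f=grab('wrist','w7'); B=(.3,.9,-.3,.4)
for c,z in(('red',.011),('blue',.011),('yellow',.011)): print(c,topcircle(f,c,z,B))
P=cloud(f)
for nm,xy,z,rd in(('w',(.553,.0417),.052,.04),('carton',(.63,.0835),.034,.04)):
    s=(abs(P[...,2]-z)<.004)&(np.hypot(P[...,0]-xy[0],P[...,1]-xy[1])<rd)
    v,u=np.nonzero(s); X=np.array([ray(f,a,b,z)[:2] for a,b in zip(u,v)],np.float32)
    print(nm,len(u),u.mean(),v.mean(),cv2.minEnclosingCircle(X),cv2.minAreaRect(X))
E
python3 go.py .5532 .0417 .07 -20
```

```text
red [ 5.832e-01 -1.450e-02  5.827e-01 -1.450e-02  6.400e-02  3.275e+03
  1.090e-02]
blue [5.629e-01 1.006e-01 5.623e-01 1.000e-01 6.320e-02 4.197e+03 1.090e-02]
yellow [4.906e-01 2.900e-02 4.906e-01 2.830e-02 6.390e-02 3.352e+03 1.090e-02]
w 3092 322.90879689521347 187.47800776196635 ((0.553360104560852, 0.042069680988788605), 0.025856416672468185) ((0.5533146262168884, 0.04204709827899933), (0.05046123266220093, 0.05105571076273918), 69.40279388427734)
carton 2371 395.6668072543231 101.62294390552509 ((0.6306197643280029, 0.0832509696483612), 0.0277536790817976) ((0.6306960582733154, 0.08326181769371033), (0.031126102432608604, 0.0478966049849987), 2.109286308288574)
now [0.5513 0.0472 0.181 ] [ 1.7969e+02  1.3000e-01 -2.0520e+01] F [-1.5  0.5 -1.3] gw 1.002 t 18.85
 tot d [0.004  0.0039 0.111 ] w [ 0.31  0.13 -0.52] | n 3 row d [0.0013 0.0013 0.037 ] w [ 0.1   0.04 -0.17]
```

View pics/w7.png

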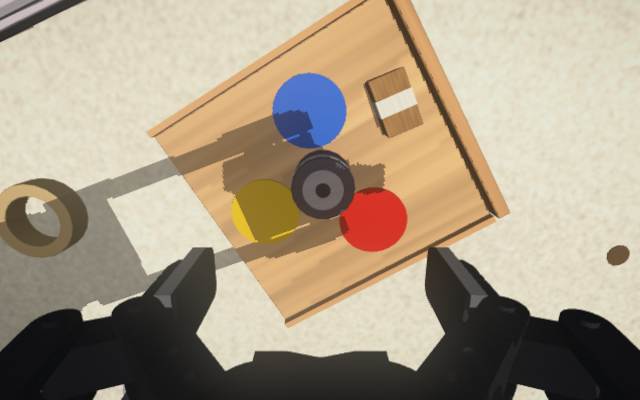

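The three mats show at (310,110), (267,210) and (373,220), the weight at (323,187). Descending on the weight.

Request:
step_arm --deltas '[{"dx":0.001,"dy":0.003,"dz":0.03,"wx":0.2,"wy":0,"wz":-0.3},{"dx":0.001,"dy":0.002,"dz":0.03,"wx":0.1,"wy":0,"wz":-0.2},{"dx":0,"dy":0,"dz":0.03,"wx":0,"wy":0,"wz":0},{"dx":0,"dy":0,"dz":0.015,"wx":0,"wy":0,"wz":0},{"dx":0,"dy":0,"dz":0,"wx":0,"wy":0,"wz":0}]'

```text
time_s: 19.27
tool_pos: [0.5504, 0.0387, 0.0719]
tool_rot: [179.9, -0.0, -19.9]
force: [-1.0, 0.4, -0.3]
grip_width: 1.002
```

```bash
python3 go.py .5535 .042 .016 -20
```

```text
now [0.5504 0.0387 0.0719] [ 1.7992e+02 -3.0000e-02 -1.9860e+01] F [-1.   0.4 -0.3] gw 1.002 t 19.27
 tot d [ 0.0018 -0.0042  0.0559] w [ 0.08 -0.03  0.14] | n 2 row d [ 0.0009 -0.0021  0.028 ] w [ 0.04 -0.01  0.07]
```

Request:
step_arm --deltas '[{"dx":0.001,"dy":-0.003,"dz":0.02,"wx":0.1,"wy":0,"wz":0},{"dx":0,"dy":-0.001,"dz":0.02,"wx":0,"wy":0,"wz":0},{"dx":0,"dy":0,"dz":0.011,"wx":0,"wy":0,"wz":0},{"dx":0,"dy":0,"dz":0,"wx":0,"wy":0,"wz":0},{"dx":0,"dy":0,"dz":0,"wx":0,"wy":0,"wz":0}]'

```text
time_s: 19.68
tool_pos: [0.551, 0.0379, 0.0201]
tool_rot: [179.9, 0.1, -20.0]
force: [-0.6, -0.2, 0.7]
grip_width: 1.003
```

```bash
python3 go.py .5535 .042 .016 -20
```

```text
now [0.551  0.0379 0.0201] [ 1.7991e+02  8.0000e-02 -2.0050e+01] F [-0.6 -0.2  0.7] gw 1.003 t 19.68
 tot d [ 0.0009 -0.0047  0.0041] w [ 0.09  0.08 -0.05] | n 1 row d [ 0.0009 -0.0047  0.0041] w [ 0.09  0.08 -0.05]
```

Request:
step_arm --deltas '[{"dx":0.001,"dy":-0.005,"dz":0.005,"wx":0.1,"wy":0.1,"wz":0},{"dx":0,"dy":0,"dz":0.002,"wx":0,"wy":0,"wz":0},{"dx":0,"dy":0,"dz":0,"wx":0,"wy":0,"wz":0}]'

```text
time_s: 19.93
tool_pos: [0.5556, 0.0418, 0.0153]
tool_rot: [-179.9, -0.2, -20.1]
force: [-0.3, 0.1, -0.1]
grip_width: 0.999
```

Request:
step_arm --deltas '[{"dx":0,"dy":0,"dz":0,"wx":0,"wy":0,"wz":0},{"dx":0,"dy":0,"dz":0.001,"wx":0,"wy":0,"wz":0},{"dx":0,"dy":0,"dz":0,"wx":0,"wy":0,"wz":0},{"dx":0,"dy":0,"dz":0.001,"wx":0,"wy":0,"wz":0},{"dx":0,"dy":0,"dz":0,"wx":0,"wy":0,"wz":0},{"dx":0,"dy":0,"dz":0,"wx":0,"wy":0,"wz":0}]' --fingers 1 --newtons 60

```text
time_s: 20.43
tool_pos: [0.5545, 0.0426, 0.0163]
tool_rot: [-179.9, -0.2, -20.0]
force: [0.9, -0.3, -5.2]
grip_width: 0.594
```

```bash
python3 go.py .5535 .042 .1 -20 .506 .3125 .1 -20
```

```text
now [0.5545 0.0426 0.0163] [-179.92   -0.2   -20.04] F [ 0.9 -0.3 -5.2] gw 0.594 t 20.43
 tot d [-0.0004  0.0008 -0.0837] w [-0.08 -0.2  -0.04] | n 3 row d [-0.0001  0.0003 -0.0279] w [-0.03 -0.07 -0.01]
now [0.5535 0.042  0.1   ] [180.   0. -20.] F [ 0.9 -0.3 -5.2] gw 0.594 t 20.43
 tot d [-0.1372 -0.2379 -0.    ] w [0. 0. 0.] | n 8 row d [-0.0171 -0.0297 -0.    ] w [0. 0. 0.]
```

Request:
step_arm --deltas '[{"dx":0,"dy":0,"dz":-0.02,"wx":0,"wy":-0.2,"wz":0},{"dx":0,"dy":0,"dz":-0.035,"wx":0,"wy":0,"wz":0},{"dx":0,"dy":0,"dz":-0.035,"wx":0,"wy":0,"wz":0},{"dx":-0.005,"dy":-0.01,"dz":-0.03,"wx":0,"wy":0,"wz":0},{"dx":-0.0171,"dy":-0.0297,"dz":-0.01,"wx":0,"wy":0,"wz":0},{"dx":-0.0171,"dy":-0.0297,"dz":0,"wx":0,"wy":0,"wz":0},{"dx":-0.0171,"dy":-0.0297,"dz":0,"wx":0,"wy":0,"wz":0},{"dx":-0.0171,"dy":-0.0297,"dz":0,"wx":0,"wy":0,"wz":0},{"dx":-0.0171,"dy":-0.0297,"dz":0,"wx":0,"wy":0,"wz":0},{"dx":-0.0171,"dy":-0.0297,"dz":0,"wx":0,"wy":0,"wz":0},{"dx":-0.0171,"dy":-0.0297,"dz":0,"wx":0,"wy":0,"wz":0},{"dx":0,"dy":0,"dz":0,"wx":0,"wy":0,"wz":0}]'

```text
time_s: 21.43
tool_pos: [0.5045, 0.2978, 0.1452]
tool_rot: [179.8, 0.8, -20.5]
force: [0.7, 0.0, -5.7]
grip_width: 0.593
```

```bash
python3 go.py .506 .3125 .1 -20;python3 - <<'E'
from meas import *
f=grab('wrist','w8'); B=(.3,.9,-.3,.5)
print(topcircle(f,'orange',.009,B))
E
```

```text
now [0.5045 0.2978 0.1452] [179.81   0.8  -20.46] F [ 0.7  0.  -5.7] gw 0.593 t 21.43
 tot d [-0.0031 -0.0144  0.0452] w [ 0.18  0.81 -0.46] | n 2 row d [-0.0015 -0.0072  0.0226] w [ 0.09  0.4  -0.23]
[5.007e-01 2.992e-01 5.048e-01 3.006e-01 7.150e-02 2.795e+03 8.900e-03]
```

View pics/w8.png

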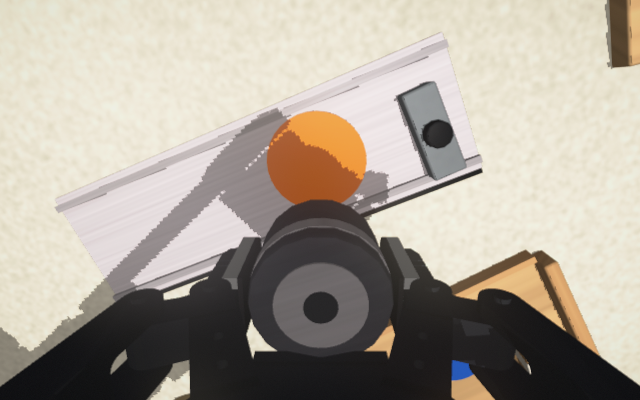

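The weight is held at (320,300). The pad is visible nearly whole at (317,160), part of it in shadow, and the stop block is at (432,130). I'll fit the pad edge.

```bash
python3 - <<'E'
from meas import *
f=np.load('/tmp/w8.npz'); h=cv2.cvtColor(f['frame'],cv2.COLOR_BGR2HSV)
m=cv2.inRange(h,(5,130,60),(22,255,255)); m[:,:240]=0; m[:,380:]=0; m[220:]=0
m=cv2.morphologyEx(m,cv2.MORPH_CLOSE,np.ones((5,5))); c=max(cv2.findContours(m,0,1)[0],key=cv2.contourArea)
print(cv2.boundingRect(c))
c=c[c[:,0,1]<195]
X=np.array([ray(f,*p[0],.009)[:2] for p in c]); ctr,rad=fitc(X); e=np.hypot(*(X-ctr).T)-rad
print(ctr,rad,np.abs(e).max()); k=abs(e)<.0015; print(fitc(X[k]))
# block
P=cloud(f); s=(abs(P[...,2]-.037)<.004)&(P[...,1]>.2); print(P[s].mean(0),s.sum())
E
```

```text
(267, 111, 99, 94)
[0.5054908  0.31247579] 0.03928756524734956 0.0005322493670412085
(array([0.5054908 , 0.31247579]), np.float64(0.03928756524734956))
[0.59596994 0.30627181 0.03661632] 631
```

Request:
step_arm --deltas '[{"dx":-0.001,"dy":-0.007,"dz":0.018,"wx":0.1,"wy":0.5,"wz":-0.3},{"dx":-0.001,"dy":-0.005,"dz":0.022,"wx":0.1,"wy":0.3,"wz":-0.2},{"dx":-0.001,"dy":0,"dz":0.022,"wx":0,"wy":0,"wz":0},{"dx":0,"dy":0,"dz":0.022,"wx":0,"wy":0,"wz":0},{"dx":0,"dy":0,"dz":0.008,"wx":0,"wy":0,"wz":0},{"dx":0,"dy":0,"dz":0.002,"wx":0,"wy":0,"wz":0}]'

```text
time_s: 21.98
tool_pos: [0.5042, 0.3038, 0.0455]
tool_rot: [179.6, -0.0, -19.7]
force: [0.3, 0.1, -5.8]
grip_width: 0.592
```

```bash
python3 go.py .506 .3125 .0173 -20
```

```text
now [0.5042 0.3038 0.0455] [179.57  -0.   -19.72] F [ 0.3  0.1 -5.8] gw 0.592 t 21.98
 tot d [-0.0012 -0.009   0.0282] w [ 0.43 -0.    0.28] | n 1 row d [-0.0012 -0.009   0.0282] w [ 0.43 -0.    0.28]
```

Request:
step_arm --deltas '[{"dx":-0.001,"dy":-0.009,"dz":0.006,"wx":0.4,"wy":0,"wz":0.2},{"dx":-0.001,"dy":-0.002,"dz":0.008,"wx":0.2,"wy":0,"wz":0},{"dx":0,"dy":0,"dz":0,"wx":0,"wy":0,"wz":0},{"dx":0,"dy":0,"dz":0,"wx":0,"wy":0,"wz":0}]'

```text
time_s: 22.32
tool_pos: [0.5073, 0.3144, 0.0311]
tool_rot: [-179.8, -0.0, -20.1]
force: [0.2, 0.3, -5.8]
grip_width: 0.592
```

```bash
python3 go.py .506 .3125 .0173 -20
```

```text
now [0.5073 0.3144 0.0311] [-1.7978e+02 -2.0000e-02 -2.0060e+01] F [ 0.2  0.3 -5.8] gw 0.592 t 22.32
 tot d [-0.0006  0.0023  0.0138] w [-0.22 -0.02 -0.06] | n 1 row d [-0.0006  0.0023  0.0138] w [-0.22 -0.02 -0.06]
```

Request:
step_arm --deltas '[{"dx":-0.001,"dy":0.002,"dz":0.007,"wx":-0.2,"wy":0,"wz":0},{"dx":-0.001,"dy":0,"dz":0.005,"wx":0,"wy":0,"wz":0},{"dx":0,"dy":0,"dz":0.002,"wx":0,"wy":0,"wz":0}]'

```text
time_s: 22.57
tool_pos: [0.5066, 0.314, 0.0184]
tool_rot: [-179.8, -0.2, -20.0]
force: [-0.2, -0.8, -6.3]
grip_width: 0.591
```

```bash
python3 go.py .506 .3125 .0173 -20
```

```text
now [0.5066 0.314  0.0184] [-179.81   -0.22  -20.04] F [-0.2 -0.8 -6.3] gw 0.591 t 22.57
 tot d [-0.0001  0.0017  0.001 ] w [-0.19 -0.22 -0.04] | n 1 row d [-0.0001  0.0017  0.001 ] w [-0.19 -0.22 -0.04]
```

Request:
step_arm --deltas '[{"dx":0,"dy":0.002,"dz":0.003,"wx":-0.2,"wy":-0.2,"wz":0},{"dx":0,"dy":0,"dz":0.002,"wx":0,"wy":0,"wz":0}]'

```text
time_s: 22.73
tool_pos: [0.5065, 0.3136, 0.017]
tool_rot: [-179.9, -0.1, -20.1]
force: [-6.8, -7.4, 22.9]
grip_width: 0.593
```

Contact, so open and rise.

Request:
step_arm --deltas '[{"dx":0,"dy":0,"dz":-0.001,"wx":0,"wy":0,"wz":0},{"dx":0,"dy":0,"dz":0,"wx":0,"wy":0,"wz":0},{"dx":0,"dy":0,"dz":0,"wx":0,"wy":0,"wz":0},{"dx":0,"dy":0,"dz":0,"wx":0,"wy":0,"wz":0},{"dx":0,"dy":0,"dz":0,"wx":0,"wy":0,"wz":0},{"dx":0,"dy":0,"dz":-0.025,"wx":0,"wy":0,"wz":0},{"dx":0,"dy":0,"dz":-0.035,"wx":0,"wy":0,"wz":0},{"dx":0,"dy":0,"dz":-0.038,"wx":0,"wy":0,"wz":0},{"dx":0,"dy":0,"dz":-0.038,"wx":0,"wy":0,"wz":0},{"dx":0,"dy":0,"dz":-0.035,"wx":0,"wy":0,"wz":0},{"dx":0,"dy":0,"dz":0,"wx":0,"wy":0,"wz":0}]' --fingers 0

```text
time_s: 23.65
tool_pos: [0.507, 0.3131, 0.196]
tool_rot: [-179.9, -0.1, -20.1]
force: [0.9, 0.7, 0.5]
grip_width: 0.999
```

```bash
python3 - <<'E'
from meas import *
f=grab('wrist','w9'); P=cloud(f)
s=(abs(P[...,2]-.053)<.004)&(np.hypot(P[...,0]-.506,P[...,1]-.3125)<.045)
v,u=np.nonzero(s); X=np.array([ray(f,a,b,.053)[:2] for a,b in zip(u,v)],np.float32); print(cv2.minEnclosingCircle(X),np.median(P[s][:,2]))
# tilt of the top
A=np.c_[P[s][:,:2],np.ones(s.sum())]; print('tilt',np.degrees(np.linalg.lstsq(A,P[s][:,2],rcond=None)[0][:2]))
h=cv2.cvtColor(f['frame'],cv2.COLOR_BGR2HSV); m=cv2.inRange(h,(5,130,60),(22,255,255))
s=(m>0)&(abs(P[...,2]-.009)<.003); v,u=np.nonzero(s);X=np.array([ray(f,a,b,.009)[:2] for a,b in zip(u,v)],np.float32); X=X[np.hypot(*(X-[.506,.3125]).T)<.05]; print('pad',cv2.minEnclosingCircle(X))
E
python3 go.py .604 -.299 .19 -20
```

```text
((0.5073280334472656, 0.3123406767845154), 0.02576618641614914) 0.053235545664475706
tilt [-0.28268042 -0.50831357]
pad ((0.5057205557823181, 0.3127322494983673), 0.03975405916571617)
now [0.5059 0.3125 0.1934] [-1.800e+02  5.000e-02 -2.006e+01] F [0.2 0.6 0.4] gw 0.999 t 23.7
 tot d [0.3019 0.5408 0.0031] w [-0.    0.05 -0.06] | n 17 row d [0.0178 0.0318 0.0002] w [-0.  0. -0.]
```

View pics/w9.png

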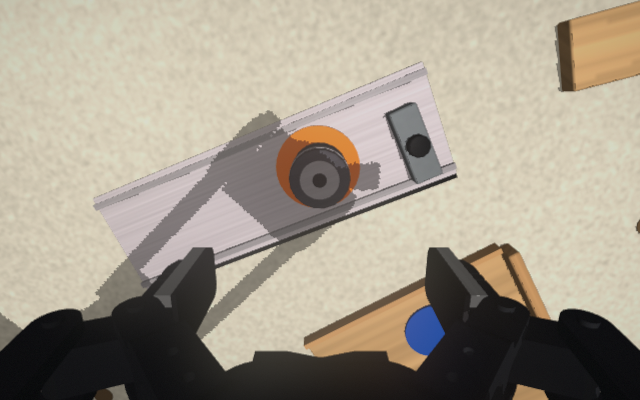

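The weight stands flat on the pad, 1.6 mm off centre, with its top at 0.0532. Now the glue.

Request:
step_arm --deltas '[{"dx":0.0188,"dy":0.0338,"dz":0,"wx":0,"wy":0,"wz":0},{"dx":0.0188,"dy":0.0338,"dz":0,"wx":0,"wy":0,"wz":0},{"dx":0.0188,"dy":0.0338,"dz":0,"wx":0,"wy":0,"wz":0},{"dx":0.0188,"dy":0.0338,"dz":0,"wx":0,"wy":0,"wz":0},{"dx":0.0188,"dy":0.0338,"dz":0,"wx":0,"wy":0,"wz":0},{"dx":0.0188,"dy":0.0338,"dz":0,"wx":0,"wy":0,"wz":0},{"dx":0.0188,"dy":0.0338,"dz":0,"wx":0,"wy":0,"wz":0},{"dx":0.0188,"dy":0.0338,"dz":0,"wx":0,"wy":0,"wz":0},{"dx":0.0188,"dy":0.0338,"dz":0,"wx":0,"wy":0,"wz":0},{"dx":0.0188,"dy":0.0338,"dz":0,"wx":0,"wy":0,"wz":0},{"dx":0.0188,"dy":0.0338,"dz":0,"wx":0,"wy":0,"wz":0},{"dx":0.0188,"dy":0.0338,"dz":0,"wx":0,"wy":0,"wz":0}]'

```text
time_s: 24.7
tool_pos: [0.5753, -0.1559, 0.1779]
tool_rot: [-179.9, 1.0, -19.3]
force: [1.0, 0.2, 0.6]
grip_width: 0.998
```

```bash
python3 go.py .605 -.299 .15 -20
```

```text
now [ 0.5753 -0.1559  0.1779] [-179.87    0.97  -19.33] F [1.  0.2 0.6] gw 0.998 t 24.7
 tot d [0.0758 0.1253 0.0264] w [-0.12  0.97  0.67] | n 4 row d [0.019  0.0313 0.0066] w [-0.03  0.24  0.17]
```

Request:
step_arm --deltas '[{"dx":0.019,"dy":0.0313,"dz":0,"wx":0,"wy":0.4,"wz":0.3},{"dx":0.019,"dy":0.0313,"dz":0.003,"wx":0,"wy":0.4,"wz":0.3},{"dx":0.019,"dy":0.0313,"dz":0.005,"wx":0,"wy":0.2,"wz":0},{"dx":0.016,"dy":0.025,"dz":0.005,"wx":0,"wy":0,"wz":0},{"dx":0,"dy":0,"dz":0.003,"wx":0,"wy":0,"wz":0},{"dx":0,"dy":0,"dz":0,"wx":0,"wy":0,"wz":0}]'

```text
time_s: 25.2
tool_pos: [0.6005, -0.3081, 0.1497]
tool_rot: [-179.9, 0.4, -20.5]
force: [-0.2, 0.2, -0.5]
grip_width: 0.997
```

```bash
python3 go.py .605 -.299 .05 -20
```

```text
now [ 0.6005 -0.3081  0.1497] [-179.93    0.43  -20.47] F [-0.2  0.2 -0.5] gw 0.997 t 25.2
 tot d [ 0.0018 -0.01    0.0997] w [-0.07  0.43 -0.47] | n 3 row d [ 0.0006 -0.0033  0.0332] w [-0.02  0.14 -0.16]
```

Request:
step_arm --deltas '[{"dx":0,"dy":-0.004,"dz":0.027,"wx":0,"wy":0.3,"wz":-0.3},{"dx":0,"dy":-0.004,"dz":0.027,"wx":0,"wy":0,"wz":-0.2},{"dx":0,"dy":-0.002,"dz":0.024,"wx":0,"wy":-0.1,"wz":0},{"dx":0,"dy":0,"dz":0.015,"wx":0,"wy":0,"wz":0},{"dx":0,"dy":0,"dz":0.006,"wx":0,"wy":0,"wz":0},{"dx":0,"dy":0,"dz":0,"wx":0,"wy":0,"wz":0}]'

```text
time_s: 25.7
tool_pos: [0.6008, -0.293, 0.0428]
tool_rot: [-179.8, 0.6, -19.9]
force: [-1.1, 0.9, 0.3]
grip_width: 1.002
```

```bash
python3 go.py .605 -.299 .046 -20
```

```text
now [ 0.6008 -0.293   0.0428] [-179.81    0.6   -19.9 ] F [-1.1  0.9  0.3] gw 1.002 t 25.7
 tot d [ 0.006   0.0042 -0.0033] w [-0.19  0.6   0.1 ] | n 1 row d [ 0.006   0.0042 -0.0033] w [-0.19  0.6   0.1 ]
```

Request:
step_arm --deltas '[{"dx":0.005,"dy":0.004,"dz":-0.003,"wx":-0.2,"wy":0.6,"wz":0.1},{"dx":0,"dy":0,"dz":0,"wx":0,"wy":0,"wz":0},{"dx":0,"dy":0,"dz":0,"wx":0,"wy":0,"wz":0}]'

```text
time_s: 25.95
tool_pos: [0.6045, -0.2973, 0.0469]
tool_rot: [180.0, -0.0, -19.9]
force: [-0.1, 0.6, 0.4]
grip_width: 1.002
```

```bash
python3 go.py .605 -.299 .046 -20
```

```text
now [ 0.6045 -0.2973  0.0469] [ 1.7999e+02 -2.0000e-02 -1.9910e+01] F [-0.1  0.6  0.4] gw 1.002 t 25.95
 tot d [0.001  0.0014 0.0009] w [ 0.01 -0.02  0.09] | n 1 row d [0.001  0.0014 0.0009] w [ 0.01 -0.02  0.09]
```

Request:
step_arm --deltas '[{"dx":0,"dy":0.0015,"dz":0,"wx":0,"wy":0,"wz":0},{"dx":0,"dy":0,"dz":0,"wx":0,"wy":0,"wz":0},{"dx":0,"dy":0,"dz":0,"wx":0,"wy":0,"wz":0},{"dx":0,"dy":0,"dz":0,"wx":0,"wy":0,"wz":0},{"dx":0,"dy":0,"dz":0,"wx":0,"wy":0,"wz":0},{"dx":0,"dy":0,"dz":0,"wx":0,"wy":0,"wz":0},{"dx":0,"dy":0,"dz":0,"wx":0,"wy":0,"wz":0}]' --fingers 1 --newtons 40

```text
time_s: 26.53
tool_pos: [0.6055, -0.3003, 0.0508]
tool_rot: [179.9, -0.3, -20.0]
force: [0.1, 0.4, 0.2]
grip_width: 0.572
```

```bash
python3 go.py .605 -.299 .2 -20 .5835 -.014 .2 -20
```

```text
now [ 0.6055 -0.3003  0.0508] [179.92  -0.35 -19.95] F [0.1 0.4 0.2] gw 0.572 t 26.53
 tot d [-0.     -0.0008 -0.1492] w [ 0.08 -0.35  0.05] | n 4 row d [-0.     -0.0002 -0.0373] w [ 0.02 -0.09  0.01]
now [ 0.605 -0.299  0.2  ] [180.   0. -20.] F [0.1 0.4 0.2] gw 0.572 t 26.53
 tot d [-0.1177 -0.2605 -0.    ] w [0. 0. 0.] | n 8 row d [-0.0147 -0.0326 -0.    ] w [0. 0. 0.]
```

Request:
step_arm --deltas '[{"dx":0,"dy":0,"dz":-0.02,"wx":0,"wy":-0.3,"wz":0},{"dx":0,"dy":0,"dz":-0.035,"wx":0,"wy":0,"wz":0},{"dx":0,"dy":0,"dz":-0.035,"wx":0,"wy":0,"wz":0},{"dx":-0.007,"dy":-0.016,"dz":-0.03,"wx":0,"wy":0,"wz":0},{"dx":-0.0147,"dy":-0.0326,"dz":-0.01,"wx":0,"wy":0,"wz":0},{"dx":-0.0147,"dy":-0.0326,"dz":0,"wx":0,"wy":0,"wz":0},{"dx":-0.0147,"dy":-0.0326,"dz":0,"wx":0,"wy":0,"wz":0},{"dx":-0.0147,"dy":-0.0326,"dz":0,"wx":0,"wy":0,"wz":0},{"dx":-0.0147,"dy":-0.0326,"dz":0,"wx":0,"wy":0,"wz":0},{"dx":-0.0147,"dy":-0.0326,"dz":0,"wx":0,"wy":0,"wz":0},{"dx":-0.0147,"dy":-0.03,"dz":0,"wx":0,"wy":0,"wz":0},{"dx":0,"dy":0,"dz":0,"wx":0,"wy":0,"wz":0}]'

```text
time_s: 27.53
tool_pos: [0.5824, -0.0273, 0.1822]
tool_rot: [-179.9, 0.2, -20.4]
force: [-0.2, -0.5, -4.5]
grip_width: 0.569
```

```bash
python3 go.py .5845 -.0148 .1 -20
```

```text
now [ 0.5824 -0.0273  0.1822] [-179.95    0.22  -20.42] F [-0.2 -0.5 -4.5] gw 0.569 t 27.53
 tot d [-0.0021 -0.0124  0.0823] w [-0.06  0.22 -0.42] | n 3 row d [-0.0007 -0.0041  0.0274] w [-0.02  0.07 -0.14]
```

Request:
step_arm --deltas '[{"dx":-0.001,"dy":-0.006,"dz":0.022,"wx":0,"wy":0.1,"wz":-0.3},{"dx":-0.001,"dy":-0.005,"dz":0.025,"wx":0,"wy":0,"wz":-0.1},{"dx":-0.001,"dy":-0.002,"dz":0.022,"wx":0,"wy":0,"wz":0},{"dx":0,"dy":0,"dz":0.016,"wx":0,"wy":0,"wz":0},{"dx":0,"dy":0,"dz":0.008,"wx":0,"wy":0,"wz":0},{"dx":0,"dy":0,"dz":0,"wx":0,"wy":0,"wz":0}]'

```text
time_s: 28.03
tool_pos: [0.5842, -0.0096, 0.0865]
tool_rot: [-179.9, -0.0, -19.6]
force: [-1.3, -0.3, -2.9]
grip_width: 0.569
```

```bash
python3 go.py .5845 -.0148 .0578 -20
```

```text
now [ 0.5842 -0.0096  0.0865] [-1.7991e+02 -2.0000e-02 -1.9590e+01] F [-1.3 -0.3 -2.9] gw 0.569 t 28.03
 tot d [0.0021 0.0048 0.0287] w [-0.09 -0.02  0.41] | n 1 row d [0.0021 0.0048 0.0287] w [-0.09 -0.02  0.41]
```

Request:
step_arm --deltas '[{"dx":0.001,"dy":0.004,"dz":0.009,"wx":0,"wy":0,"wz":0.3},{"dx":0,"dy":0.001,"dz":0.009,"wx":0,"wy":0,"wz":0.1},{"dx":0,"dy":0,"dz":0.003,"wx":0,"wy":0,"wz":0},{"dx":0,"dy":0,"dz":0,"wx":0,"wy":0,"wz":0}]'

```text
time_s: 28.37
tool_pos: [0.5848, -0.0163, 0.0651]
tool_rot: [-179.9, -0.2, -20.1]
force: [0.5, 0.0, -3.0]
grip_width: 0.57
```

```bash
python3 go.py .5845 -.0148 .0578 -20
```

```text
now [ 0.5848 -0.0163  0.0651] [-1.799e+02 -1.600e-01 -2.008e+01] F [ 0.5  0.  -3. ] gw 0.57 t 28.37
 tot d [-0.0008 -0.0013  0.0073] w [-0.1  -0.16 -0.08] | n 1 row d [-0.0008 -0.0013  0.0073] w [-0.1  -0.16 -0.08]
```

Request:
step_arm --deltas '[{"dx":-0.001,"dy":-0.001,"dz":0.005,"wx":-0.1,"wy":-0.2,"wz":0},{"dx":0,"dy":0,"dz":0.004,"wx":0,"wy":0,"wz":0},{"dx":0,"dy":0,"dz":0.002,"wx":0,"wy":0,"wz":0}]'

```text
time_s: 28.62
tool_pos: [0.585, -0.0151, 0.0573]
tool_rot: [-179.9, -0.0, -20.1]
force: [-10.7, 2.1, 32.2]
grip_width: 0.572
```

Request:
step_arm --deltas '[{"dx":0,"dy":0,"dz":-0.001,"wx":0,"wy":0,"wz":0},{"dx":0,"dy":0,"dz":0,"wx":0,"wy":0,"wz":0},{"dx":0,"dy":0,"dz":0,"wx":0,"wy":0,"wz":0},{"dx":0,"dy":0,"dz":0,"wx":0,"wy":0,"wz":0},{"dx":0,"dy":0,"dz":-0.025,"wx":0,"wy":0,"wz":0},{"dx":0,"dy":0,"dz":-0.035,"wx":0,"wy":0,"wz":0},{"dx":0,"dy":0,"dz":-0.038,"wx":0,"wy":0,"wz":0},{"dx":0,"dy":0,"dz":-0.035,"wx":0,"wy":0,"wz":0},{"dx":0,"dy":0,"dz":-0.02,"wx":0,"wy":0,"wz":0},{"dx":0,"dy":0,"dz":0,"wx":0,"wy":0,"wz":0}]' --fingers 0

```text
time_s: 29.45
tool_pos: [0.5861, -0.0151, 0.2184]
tool_rot: [-179.9, -0.1, -20.1]
force: [0.8, -0.6, 0.0]
grip_width: 0.998
```

```bash
python3 - <<'E'
from meas import *
f=grab('wrist','w10'); B=(.3,.9,-.3,.4)
print('glue',topcircle(f,'red',.109,B))
P=cloud(f); m=mask(f,'red')>0; s=m&(abs(P[...,2]-.011)<.003); v,u=np.nonzero(s);X=np.array([ray(f,a,b,.011)[:2] for a,b in zip(u,v)],np.float32); print('mat',cv2.minEnclosingCircle(X))
E
python3 go.py .5075 -.2995 .19 -20
```

```text
glue [ 5.850e-01 -1.380e-02  5.851e-01 -1.390e-02  3.290e-02  1.428e+03
  1.087e-01]
mat ((0.5828658938407898, -0.014331151731312275), 0.03157641738653183)
now [ 0.5857 -0.0151  0.2169] [-1.7994e+02 -8.0000e-02 -2.0140e+01] F [ 0.9 -0.1  0.2] gw 1.0 t 29.5
 tot d [0.0245 0.294  0.0266] w [-0.06 -0.08 -0.14] | n 8 row d [0.0031 0.0367 0.0033] w [-0.01 -0.01 -0.02]
```

View pics/w10.png

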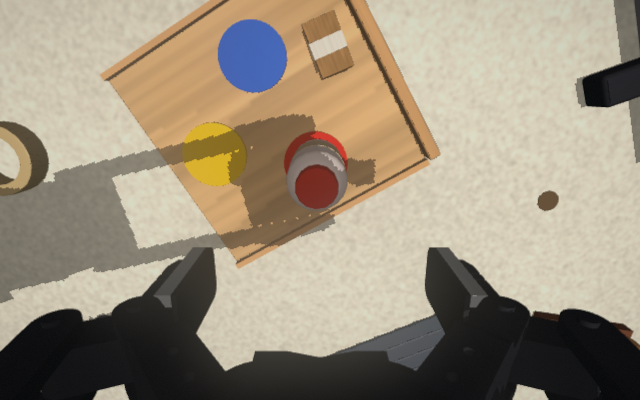

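Glue stands upright on the red mat, about 2 mm off centre. Next the jar.

Request:
step_arm --deltas '[{"dx":0.0031,"dy":0.0367,"dz":0,"wx":0,"wy":0,"wz":0},{"dx":0.0031,"dy":0.0367,"dz":0,"wx":0,"wy":0,"wz":0},{"dx":0.0031,"dy":0.0367,"dz":0,"wx":0,"wy":0,"wz":0},{"dx":0.0031,"dy":0.0367,"dz":0,"wx":0,"wy":0,"wz":0},{"dx":0.0031,"dy":0.0367,"dz":0,"wx":0,"wy":0,"wz":0},{"dx":0.0031,"dy":0.0367,"dz":0,"wx":0,"wy":0,"wz":0},{"dx":0.0031,"dy":0.0367,"dz":0,"wx":0,"wy":0,"wz":0},{"dx":0.0025,"dy":0.025,"dz":0.01,"wx":0,"wy":0,"wz":0},{"dx":0,"dy":0,"dz":0.02,"wx":0,"wy":0,"wz":0},{"dx":0,"dy":0,"dz":0.01,"wx":0,"wy":0,"wz":0},{"dx":0,"dy":0,"dz":0,"wx":0,"wy":0,"wz":0}]'

```text
time_s: 30.42
tool_pos: [0.5034, -0.2965, 0.1593]
tool_rot: [-179.7, 0.7, -19.9]
force: [0.0, -0.1, -0.4]
grip_width: 1.001
```

```bash
python3 go.py .5075 -.2995 .048 -20
```

```text
now [ 0.5034 -0.2965  0.1593] [-179.72    0.74  -19.9 ] F [ 0.  -0.1 -0.4] gw 1.001 t 30.42
 tot d [0.0063 0.002  0.1112] w [-0.28  0.74  0.1 ] | n 3 row d [0.0021 0.0007 0.0371] w [-0.09  0.25  0.03]
```

Request:
step_arm --deltas '[{"dx":0.002,"dy":0.002,"dz":0.03,"wx":-0.2,"wy":0.4,"wz":0},{"dx":0.002,"dy":0.002,"dz":0.03,"wx":-0.1,"wy":0.3,"wz":0},{"dx":0,"dy":0.001,"dz":0.025,"wx":0,"wy":0,"wz":0},{"dx":0,"dy":0,"dz":0.016,"wx":0,"wy":0,"wz":0},{"dx":0,"dy":0,"dz":0.007,"wx":0,"wy":0,"wz":0},{"dx":0,"dy":0,"dz":0,"wx":0,"wy":0,"wz":0}]'

```text
time_s: 30.92
tool_pos: [0.5058, -0.2966, 0.0457]
tool_rot: [-179.9, 0.2, -19.6]
force: [-0.2, -0.3, 0.9]
grip_width: 0.996
```

```bash
python3 go.py .5075 -.2995 .046 -20
```

```text
now [ 0.5058 -0.2966  0.0457] [-179.9     0.21  -19.6 ] F [-0.2 -0.3  0.9] gw 0.996 t 30.92
 tot d [ 0.0026  0.0021 -0.0003] w [-0.1   0.21  0.4 ] | n 1 row d [ 0.0026  0.0021 -0.0003] w [-0.1   0.21  0.4 ]
```

Request:
step_arm --deltas '[{"dx":0.0025,"dy":0.0025,"dz":0,"wx":-0.1,"wy":0.2,"wz":0.3},{"dx":0,"dy":0,"dz":0.001,"wx":0,"wy":0,"wz":0}]'

```text
time_s: 31.08
tool_pos: [0.5081, -0.2989, 0.0454]
tool_rot: [-180.0, 0.0, -19.8]
force: [0.2, 0.2, 0.1]
grip_width: 1.001
```

Request:
step_arm --deltas '[{"dx":0,"dy":0,"dz":0,"wx":0,"wy":0,"wz":0},{"dx":0,"dy":0,"dz":0,"wx":0,"wy":0,"wz":0},{"dx":0,"dy":0,"dz":0,"wx":0,"wy":0,"wz":0},{"dx":0,"dy":0,"dz":0,"wx":0,"wy":0,"wz":0},{"dx":0,"dy":0,"dz":0,"wx":0,"wy":0,"wz":0},{"dx":0,"dy":0,"dz":0,"wx":0,"wy":0,"wz":0}]' --fingers 1 --newtons 40

```text
time_s: 31.58
tool_pos: [0.5096, -0.2996, 0.0494]
tool_rot: [179.9, -0.2, -19.8]
force: [-0.3, 0.3, -3.6]
grip_width: 0.594
```

```bash
python3 go.py .508 -.2995 .22 -20 .5635 .1005 .22 -20
```

```text
now [ 0.5096 -0.2996  0.0494] [179.92  -0.24 -19.79] F [-0.3  0.3 -3.6] gw 0.594 t 31.58
 tot d [-0.0008  0.0007 -0.1706] w [ 0.08 -0.24  0.21] | n 5 row d [-0.0002  0.0001 -0.0341] w [ 0.02 -0.05  0.04]
now [ 0.508  -0.2995  0.22  ] [180.   0. -20.] F [-0.3  0.3 -3.6] gw 0.594 t 31.58
 tot d [-0.0847 -0.3949 -0.    ] w [0. 0. 0.] | n 11 row d [-0.0077 -0.0359 -0.    ] w [0. 0. 0.]
```

Request:
step_arm --deltas '[{"dx":0,"dy":0,"dz":-0.02,"wx":0,"wy":-0.2,"wz":0},{"dx":0,"dy":0,"dz":-0.037,"wx":0,"wy":0,"wz":0},{"dx":0,"dy":0,"dz":-0.037,"wx":0,"wy":0,"wz":0},{"dx":0,"dy":-0.01,"dz":-0.037,"wx":0,"wy":0,"wz":0},{"dx":-0.006,"dy":-0.03,"dz":-0.02,"wx":0,"wy":0,"wz":0},{"dx":-0.0077,"dy":-0.0359,"dz":-0.005,"wx":0,"wy":0,"wz":0},{"dx":-0.0077,"dy":-0.0359,"dz":-0.003,"wx":0,"wy":0,"wz":0},{"dx":-0.0077,"dy":-0.0359,"dz":-0.003,"wx":0,"wy":0,"wz":0},{"dx":-0.0077,"dy":-0.0359,"dz":-0.003,"wx":0,"wy":0,"wz":0},{"dx":-0.0077,"dy":-0.0359,"dz":-0.003,"wx":0,"wy":0,"wz":0},{"dx":-0.0077,"dy":-0.0359,"dz":0,"wx":0,"wy":0,"wz":0},{"dx":-0.0077,"dy":-0.0359,"dz":0,"wx":0,"wy":0,"wz":0}]'

```text
time_s: 32.58
tool_pos: [0.5546, -0.0021, 0.2238]
tool_rot: [180.0, -0.3, -20.6]
force: [0.4, 0.4, -3.5]
grip_width: 0.6
```

```bash
python3 go.py .5635 .1005 .19 -20
```

```text
now [ 0.5546 -0.0021  0.2238] [179.95  -0.27 -20.6 ] F [ 0.4  0.4 -3.5] gw 0.6 t 32.58
 tot d [-0.028  -0.0992  0.0336] w [ 0.05 -0.27 -0.6 ] | n 3 row d [-0.0093 -0.0331  0.0112] w [ 0.02 -0.09 -0.2 ]
```

Request:
step_arm --deltas '[{"dx":-0.0093,"dy":-0.033,"dz":0.003,"wx":0,"wy":-0.2,"wz":-0.3},{"dx":-0.0093,"dy":-0.033,"dz":0.01,"wx":0,"wy":-0.1,"wz":-0.3},{"dx":-0.007,"dy":-0.026,"dz":0.02,"wx":0,"wy":0,"wz":0},{"dx":0,"dy":0,"dz":0.022,"wx":0,"wy":0,"wz":0},{"dx":0,"dy":0,"dz":0.022,"wx":0,"wy":0,"wz":0},{"dx":0,"dy":0,"dz":0.01,"wx":0,"wy":0,"wz":0},{"dx":0,"dy":0,"dz":0,"wx":0,"wy":0,"wz":0}]'

```text
time_s: 33.17
tool_pos: [0.5641, 0.1084, 0.1345]
tool_rot: [-179.7, -0.2, -19.5]
force: [-0.6, -0.1, -2.8]
grip_width: 0.601
```

```bash
python3 go.py .5635 .1005 .0564 -20
```

```text
now [0.5641 0.1084 0.1345] [-179.69   -0.22  -19.46] F [-0.6 -0.1 -2.8] gw 0.601 t 33.17
 tot d [0.0018 0.0081 0.0781] w [-0.32 -0.22  0.54] | n 3 row d [0.0006 0.0027 0.026 ] w [-0.11 -0.07  0.18]
```

Request:
step_arm --deltas '[{"dx":0,"dy":0.005,"dz":0.018,"wx":-0.2,"wy":-0.2,"wz":0.3},{"dx":0,"dy":0.003,"dz":0.018,"wx":-0.1,"wy":-0.1,"wz":0.2},{"dx":0,"dy":0,"dz":0.016,"wx":0,"wy":0,"wz":0},{"dx":0,"dy":0,"dz":0.008,"wx":0,"wy":0,"wz":0},{"dx":0,"dy":0,"dz":0,"wx":0,"wy":0,"wz":0}]'

```text
time_s: 33.58
tool_pos: [0.5644, 0.0986, 0.076]
tool_rot: [-179.9, -0.2, -20.1]
force: [0.7, -0.5, -2.4]
grip_width: 0.599
```

```bash
python3 go.py .5635 .1005 .0564 -20
```

```text
now [0.5644 0.0986 0.076 ] [-1.7991e+02 -1.6000e-01 -2.0150e+01] F [ 0.7 -0.5 -2.4] gw 0.599 t 33.58
 tot d [-0.0015 -0.0014  0.0196] w [-0.09 -0.16 -0.15] | n 1 row d [-0.0015 -0.0014  0.0196] w [-0.09 -0.16 -0.15]
```

Request:
step_arm --deltas '[{"dx":-0.002,"dy":-0.002,"dz":0.008,"wx":-0.1,"wy":-0.2,"wz":-0.1},{"dx":-0.001,"dy":0,"dz":0.006,"wx":0,"wy":0,"wz":0},{"dx":0,"dy":0,"dz":0.003,"wx":0,"wy":0,"wz":0}]'

```text
time_s: 33.83
tool_pos: [0.5649, 0.1011, 0.0609]
tool_rot: [-179.9, -0.2, -20.1]
force: [0.1, 0.3, -2.6]
grip_width: 0.597
```

```bash
python3 go.py .5635 .1005 .0564 -20
```

```text
now [0.5649 0.1011 0.0609] [-179.91   -0.2   -20.13] F [ 0.1  0.3 -2.6] gw 0.597 t 33.83
 tot d [-0.0011  0.001   0.0045] w [-0.09 -0.2  -0.13] | n 1 row d [-0.0011  0.001   0.0045] w [-0.09 -0.2  -0.13]
```

Request:
step_arm --deltas '[{"dx":-0.002,"dy":0.001,"dz":0.004,"wx":-0.1,"wy":-0.2,"wz":0},{"dx":-0.001,"dy":0,"dz":0.003,"wx":0,"wy":0,"wz":0},{"dx":0,"dy":0,"dz":0.002,"wx":0,"wy":0,"wz":0}]'

```text
time_s: 34.08
tool_pos: [0.5624, 0.1017, 0.0548]
tool_rot: [-180.0, -0.1, -20.1]
force: [-8.8, 0.8, 30.3]
grip_width: 0.597
```

Request:
step_arm --deltas '[{"dx":0,"dy":0,"dz":-0.001,"wx":0,"wy":0,"wz":0},{"dx":0,"dy":0,"dz":0,"wx":0,"wy":0,"wz":0},{"dx":0,"dy":0,"dz":0,"wx":0,"wy":0,"wz":0},{"dx":0,"dy":0,"dz":0,"wx":0,"wy":0,"wz":0},{"dx":0,"dy":0,"dz":-0.025,"wx":0,"wy":0,"wz":0},{"dx":0,"dy":0,"dz":-0.035,"wx":0,"wy":0,"wz":0},{"dx":0,"dy":0,"dz":-0.038,"wx":0,"wy":0,"wz":0},{"dx":0,"dy":0,"dz":-0.038,"wx":0,"wy":0,"wz":0},{"dx":0,"dy":0,"dz":-0.02,"wx":0,"wy":0,"wz":0},{"dx":0,"dy":0,"dz":0,"wx":0,"wy":0,"wz":0}]' --fingers 0

```text
time_s: 34.92
tool_pos: [0.5621, 0.102, 0.2187]
tool_rot: [-180.0, -0.1, -20.1]
force: [0.3, -0.6, 1.0]
grip_width: 1.0
```

```bash
cat > chk.py <<'E'
from meas import *
import sys
f=grab('wrist',sys.argv[1]); B=(.3,.9,-.3,.4); P=cloud(f)
for c,z in(('red',.109),('blue',.107),('yellow',.109)):
    try:
        print(c,topcircle(f,c,z,B))
        m=mask(f,c)>0; s=m&(abs(P[...,2]-.011)<.003); v,u=np.nonzero(s);X=np.array([ray(f,a,b,.011)[:2] for a,b in zip(u,v)],np.float32); print(' mat',cv2.minEnclosingCircle(X),len(X))
    except Exception as e: print(c,'none')
E
python3 chk.py w11; python3 go.py .413 -.312 .2 -20
```

```text
red [ 5.845e-01 -1.230e-02  5.850e-01 -1.260e-02  3.470e-02  1.120e+03
  1.088e-01]
 mat ((0.5827770233154297, -0.014099111780524254), 0.03191635385155678) 676
blue [5.613e-01 1.041e-01 5.608e-01 1.017e-01 4.810e-02 2.545e+03 1.069e-01]
 mat ((0.562603771686554, 0.10084045678377151), 0.03110380657017231) 457
yellow none
now [0.5617 0.1019 0.2173] [-1.7999e+02 -2.0000e-02 -2.0090e+01] F [1.  0.6 0.8] gw 1.001 t 34.97
 tot d [0.0025 0.4398 0.0171] w [-0.01 -0.02 -0.09] | n 12 row d [0.0002 0.0367 0.0014] w [-0.   -0.   -0.01]
```

View pics/w11.png

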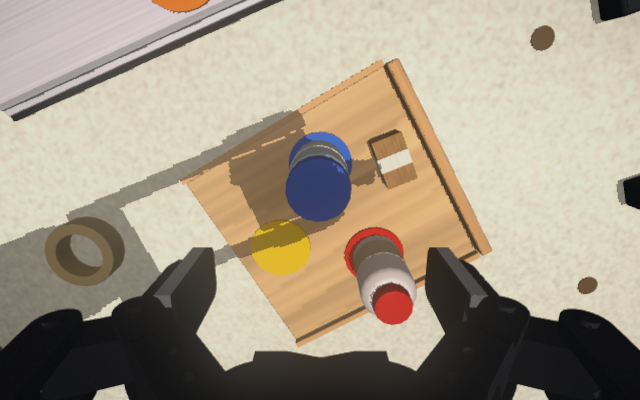

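Jar is upright on the blue mat at (318,185), within about 2 mm; the carton has not moved. Now the can.

Request:
step_arm --deltas '[{"dx":0.0002,"dy":0.0367,"dz":0,"wx":0,"wy":0,"wz":0},{"dx":0.0002,"dy":0.0367,"dz":0,"wx":0,"wy":0,"wz":0},{"dx":0.0002,"dy":0.0367,"dz":0,"wx":0,"wy":0,"wz":0},{"dx":0.0002,"dy":0.0367,"dz":0,"wx":0,"wy":0,"wz":0},{"dx":0.0002,"dy":0.0367,"dz":0,"wx":0,"wy":0,"wz":0},{"dx":0.0002,"dy":0.0367,"dz":0,"wx":0,"wy":0,"wz":0},{"dx":0.0002,"dy":0.0367,"dz":0,"wx":0,"wy":0,"wz":0},{"dx":0.0002,"dy":0.0367,"dz":0,"wx":0,"wy":0,"wz":0},{"dx":0.0002,"dy":0.0367,"dz":0,"wx":0,"wy":0,"wz":0},{"dx":0.0002,"dy":0.0367,"dz":0,"wx":0,"wy":0,"wz":0},{"dx":0.0002,"dy":0.0367,"dz":0,"wx":0,"wy":0,"wz":0},{"dx":0,"dy":0.02,"dz":0.005,"wx":0,"wy":0,"wz":0}]'

```text
time_s: 35.97
tool_pos: [0.4077, -0.3053, 0.1944]
tool_rot: [-179.7, 1.0, -19.5]
force: [1.5, 0.7, -0.3]
grip_width: 1.001
```

```bash
python3 go.py .413 -.312 .15 -20
```

```text
now [ 0.4077 -0.3053  0.1944] [-179.67    1.01  -19.46] F [ 1.5  0.7 -0.3] gw 1.001 t 35.97
 tot d [0.008  0.0048 0.0442] w [-0.32  1.01  0.53] | n 2 row d [0.004  0.0024 0.0221] w [-0.16  0.5   0.27]
```

Request:
step_arm --deltas '[{"dx":0.004,"dy":0,"dz":0.02,"wx":-0.2,"wy":0.5,"wz":0.3},{"dx":0.003,"dy":0,"dz":0.027,"wx":-0.1,"wy":0.4,"wz":0.2},{"dx":0,"dy":0,"dz":0.027,"wx":0,"wy":0,"wz":0},{"dx":0,"dy":0,"dz":0.022,"wx":0,"wy":0,"wz":0},{"dx":0,"dy":0,"dz":0.01,"wx":0,"wy":0,"wz":0},{"dx":0,"dy":0,"dz":0,"wx":0,"wy":0,"wz":0}]'

```text
time_s: 36.47
tool_pos: [0.407, -0.3118, 0.0756]
tool_rot: [-179.9, 0.5, -20.6]
force: [0.7, 0.7, -0.2]
grip_width: 0.999
```

```bash
python3 go.py .413 -.312 .046 -20
```

```text
now [ 0.407  -0.3118  0.0756] [-179.89    0.54  -20.58] F [ 0.7  0.7 -0.2] gw 0.999 t 36.47
 tot d [ 0.0059 -0.0019  0.0295] w [-0.11  0.54 -0.58] | n 1 row d [ 0.0059 -0.0019  0.0295] w [-0.11  0.54 -0.58]
```

Request:
step_arm --deltas '[{"dx":0.004,"dy":-0.001,"dz":0.015,"wx":-0.1,"wy":0.5,"wz":-0.4},{"dx":0.001,"dy":0,"dz":0.01,"wx":0,"wy":0.2,"wz":-0.1},{"dx":0,"dy":0,"dz":0.002,"wx":0,"wy":0,"wz":0},{"dx":0,"dy":0,"dz":0,"wx":0,"wy":0,"wz":0}]'

```text
time_s: 36.8
tool_pos: [0.4094, -0.31, 0.0443]
tool_rot: [-179.8, 0.2, -20.1]
force: [0.8, -0.5, 0.9]
grip_width: 1.003
```

```bash
python3 go.py .413 -.312 .046 -20
```

```text
now [ 0.4094 -0.31    0.0443] [-179.8     0.24  -20.07] F [ 0.8 -0.5  0.9] gw 1.003 t 36.8
 tot d [ 0.0041  0.0006 -0.0017] w [-0.2   0.24 -0.07] | n 1 row d [ 0.0041  0.0006 -0.0017] w [-0.2   0.24 -0.07]
```

Request:
step_arm --deltas '[{"dx":0.004,"dy":0.001,"dz":-0.001,"wx":-0.2,"wy":0.2,"wz":0},{"dx":0,"dy":0,"dz":0,"wx":0,"wy":0,"wz":0}]'

```text
time_s: 36.97
tool_pos: [0.4129, -0.3124, 0.0458]
tool_rot: [180.0, 0.1, -20.1]
force: [-0.1, -0.3, 0.0]
grip_width: 0.999
```

Request:
step_arm --deltas '[{"dx":0,"dy":0,"dz":0,"wx":0,"wy":0,"wz":0},{"dx":0,"dy":0,"dz":0,"wx":0,"wy":0,"wz":0},{"dx":0,"dy":0,"dz":0,"wx":0,"wy":0,"wz":0},{"dx":0,"dy":0,"dz":0,"wx":0,"wy":0,"wz":0},{"dx":0,"dy":0,"dz":0,"wx":0,"wy":0,"wz":0},{"dx":0,"dy":0,"dz":0,"wx":0,"wy":0,"wz":0}]' --fingers 1 --newtons 40

```text
time_s: 37.47
tool_pos: [0.4133, -0.3127, 0.048]
tool_rot: [179.9, -0.1, -20.1]
force: [0.5, -0.3, -4.3]
grip_width: 0.602
```

```bash
python3 go.py .413 -.312 .2 -20 .492 .028 .2 -20
```

```text
now [ 0.4133 -0.3127  0.048 ] [ 1.7992e+02 -6.0000e-02 -2.0050e+01] F [ 0.5 -0.3 -4.3] gw 0.602 t 37.47
 tot d [-0.0004 -0.0003 -0.152 ] w [ 0.08 -0.06 -0.05] | n 4 row d [-0.0001 -0.0001 -0.038 ] w [ 0.02 -0.01 -0.01]
now [ 0.413 -0.312  0.2  ] [180.   0. -20.] F [ 0.5 -0.3 -4.3] gw 0.602 t 37.47
 tot d [-0.0421 -0.3465 -0.    ] w [0. 0. 0.] | n 10 row d [-0.0042 -0.0347 -0.    ] w [0. 0. 0.]
```

Request:
step_arm --deltas '[{"dx":0,"dy":0,"dz":-0.02,"wx":0,"wy":-0.2,"wz":0},{"dx":0,"dy":0,"dz":-0.037,"wx":0,"wy":0,"wz":0},{"dx":0,"dy":0,"dz":-0.037,"wx":0,"wy":0,"wz":0},{"dx":0,"dy":-0.01,"dz":-0.035,"wx":0,"wy":0,"wz":0},{"dx":-0.0042,"dy":-0.0347,"dz":-0.01,"wx":0,"wy":0,"wz":0},{"dx":-0.0042,"dy":-0.0347,"dz":0,"wx":0,"wy":0,"wz":0},{"dx":-0.0042,"dy":-0.0347,"dz":0,"wx":0,"wy":0,"wz":0},{"dx":-0.0042,"dy":-0.0347,"dz":0,"wx":0,"wy":0,"wz":0},{"dx":-0.0042,"dy":-0.0347,"dz":0,"wx":0,"wy":0,"wz":0},{"dx":-0.0042,"dy":-0.0347,"dz":0,"wx":0,"wy":0,"wz":0},{"dx":-0.0042,"dy":-0.0347,"dz":0,"wx":0,"wy":0,"wz":0},{"dx":-0.0042,"dy":-0.0347,"dz":0,"wx":0,"wy":0,"wz":0}]'

```text
time_s: 38.47
tool_pos: [0.4837, -0.0269, 0.1926]
tool_rot: [179.9, -0.1, -20.8]
force: [0.5, 0.1, -3.0]
grip_width: 0.602
```

```bash
python3 go.py .4915 .028 .16 -20
```

```text
now [ 0.4837 -0.0269  0.1926] [ 1.7992e+02 -6.0000e-02 -2.0780e+01] F [ 0.5  0.1 -3. ] gw 0.602 t 38.47
 tot d [-0.0122 -0.0541  0.0326] w [ 0.08 -0.06 -0.78] | n 2 row d [-0.0061 -0.0271  0.0163] w [ 0.04 -0.03 -0.39]
```

Request:
step_arm --deltas '[{"dx":-0.006,"dy":-0.027,"dz":0.005,"wx":0,"wy":0,"wz":-0.4},{"dx":-0.005,"dy":-0.018,"dz":0.015,"wx":0,"wy":0,"wz":-0.4},{"dx":0,"dy":0,"dz":0.022,"wx":0,"wy":0,"wz":0},{"dx":0,"dy":0,"dz":0.022,"wx":0,"wy":0,"wz":0},{"dx":0,"dy":0,"dz":0.015,"wx":0,"wy":0,"wz":0},{"dx":0,"dy":0,"dz":0,"wx":0,"wy":0,"wz":0}]'

```text
time_s: 38.97
tool_pos: [0.4913, 0.031, 0.1115]
tool_rot: [-179.8, -0.3, -19.4]
force: [-1.2, 0.5, -3.9]
grip_width: 0.598
```

```bash
python3 go.py .4915 .028 .055 -20
```

```text
now [0.4913 0.031  0.1115] [-179.79   -0.29  -19.39] F [-1.2  0.5 -3.9] gw 0.598 t 38.97
 tot d [0.0009 0.0029 0.0565] w [-0.21 -0.29  0.61] | n 2 row d [0.0005 0.0015 0.0283] w [-0.1  -0.15  0.31]
```

Request:
step_arm --deltas '[{"dx":0,"dy":0.001,"dz":0.014,"wx":-0.2,"wy":-0.2,"wz":0.4},{"dx":0,"dy":0.001,"dz":0.014,"wx":0,"wy":-0.1,"wz":0.2},{"dx":0,"dy":0,"dz":0.008,"wx":0,"wy":0,"wz":0},{"dx":0,"dy":0,"dz":0,"wx":0,"wy":0,"wz":0}]'

```text
time_s: 39.3
tool_pos: [0.4908, 0.0291, 0.0752]
tool_rot: [-180.0, 0.0, -20.0]
force: [-0.6, -0.3, -3.8]
grip_width: 0.604
```

```bash
python3 go.py .4915 .028 .055 -20
```

```text
now [0.4908 0.0291 0.0752] [-1.800e+02  5.000e-02 -2.001e+01] F [-0.6 -0.3 -3.8] gw 0.604 t 39.3
 tot d [0.0011 0.0008 0.0202] w [-0.    0.05 -0.01] | n 1 row d [0.0011 0.0008 0.0202] w [-0.    0.05 -0.01]
```

Request:
step_arm --deltas '[{"dx":0,"dy":0,"dz":0.008,"wx":0,"wy":0,"wz":0},{"dx":0,"dy":0,"dz":0.006,"wx":0,"wy":0,"wz":0},{"dx":0,"dy":0,"dz":0.003,"wx":0,"wy":0,"wz":0}]'

```text
time_s: 39.55
tool_pos: [0.4928, 0.0287, 0.0591]
tool_rot: [-179.9, -0.2, -20.0]
force: [-0.2, 1.1, -3.5]
grip_width: 0.597
```

```bash
python3 go.py .4915 .028 .055 -20
```

```text
now [0.4928 0.0287 0.0591] [-1.7994e+02 -1.7000e-01 -2.0040e+01] F [-0.2  1.1 -3.5] gw 0.597 t 39.55
 tot d [-0.001   0.0011  0.0041] w [-0.06 -0.17 -0.04] | n 1 row d [-0.001   0.0011  0.0041] w [-0.06 -0.17 -0.04]
```

Request:
step_arm --deltas '[{"dx":-0.001,"dy":0.001,"dz":0.004,"wx":0,"wy":-0.2,"wz":0},{"dx":-0.001,"dy":0,"dz":0.003,"wx":0,"wy":0,"wz":0},{"dx":0,"dy":0,"dz":0.001,"wx":0,"wy":0,"wz":0}]'

```text
time_s: 39.8
tool_pos: [0.4914, 0.0284, 0.0543]
tool_rot: [-179.9, -0.1, -20.0]
force: [-2.5, 0.5, 1.1]
grip_width: 0.601
```

Request:
step_arm --deltas '[{"dx":0,"dy":0,"dz":0,"wx":0,"wy":0,"wz":0},{"dx":0,"dy":0,"dz":0,"wx":0,"wy":0,"wz":0},{"dx":0,"dy":0,"dz":0,"wx":0,"wy":0,"wz":0},{"dx":0,"dy":0,"dz":0,"wx":0,"wy":0,"wz":0},{"dx":0,"dy":0,"dz":-0.025,"wx":0,"wy":0,"wz":0},{"dx":0,"dy":0,"dz":-0.035,"wx":0,"wy":0,"wz":0},{"dx":0,"dy":0,"dz":-0.038,"wx":0,"wy":0,"wz":0},{"dx":0,"dy":0,"dz":-0.038,"wx":0,"wy":0,"wz":0},{"dx":0,"dy":0,"dz":-0.038,"wx":0,"wy":0,"wz":0},{"dx":0,"dy":0,"dz":-0.038,"wx":0,"wy":0,"wz":0},{"dx":0,"dy":0,"dz":0,"wx":0,"wy":0,"wz":0}]' --fingers 0

```text
time_s: 40.72
tool_pos: [0.4907, 0.0278, 0.2747]
tool_rot: [-179.9, 0.1, -20.1]
force: [1.8, 0.2, 0.1]
grip_width: 1.001
```

```bash
python3 chk.py w12; python3 - <<'E'
from meas import *
f=np.load('/tmp/w12.npz'); P=cloud(f)
s=(abs(P[...,2]-.034)<.004)&(np.hypot(P[...,0]-.6307,P[...,1]-.0833)<.04); v,u=np.nonzero(s); X=np.array([ray(f,a,b,.034)[:2] for a,b in zip(u,v)],np.float32); print('carton',cv2.minAreaRect(X))
g=grab('scene','s4'); B=(.3,.9,-.3,.4)
for c,z in(('red',.109),('blue',.107),('yellow',.109)): print(c,topcircle(g,c,z,B))
E
```

```text
red [ 5.837e-01 -1.370e-02  5.837e-01 -1.380e-02  3.340e-02  9.930e+02
  1.088e-01]
 mat ((0.5823005437850952, -0.014202818274497986), 0.03170178085565567) 617
blue [5.603e-01 9.980e-02 5.601e-01 9.950e-02 4.880e-02 2.848e+03 1.069e-01]
 mat ((0.5617600679397583, 0.1000300943851471), 0.03140120953321457) 238
yellow [4.923e-01 2.830e-02 4.921e-01 2.820e-02 4.770e-02 2.122e+03 1.088e-01]
 mat ((0.4911074936389923, 0.028674323111772537), 0.03169776126742363) 436
carton ((0.6303558945655823, 0.08303997665643692), (0.032044339925050735, 0.047800492495298386), 2.3302481174468994)
red [ 5.857e-01 -1.620e-02  5.856e-01 -1.630e-02  3.300e-02  1.260e+02
  1.087e-01]
blue [5.628e-01 9.770e-02 5.632e-01 9.760e-02 5.040e-02 2.890e+02 1.068e-01]
yellow [4.953e-01 2.590e-02 4.954e-01 2.640e-02 4.880e-02 2.370e+02 1.087e-01]
```

View pics/w12.png

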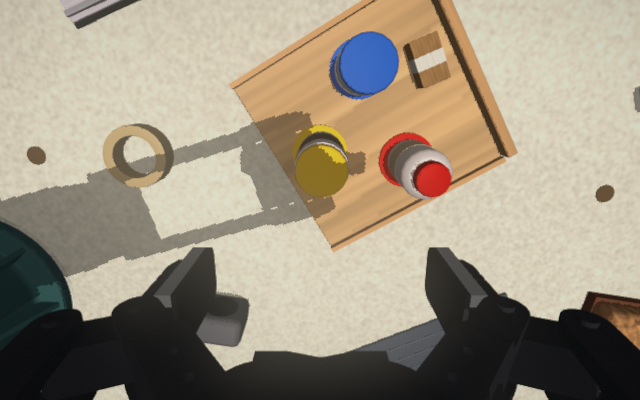

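View pics/s4.png

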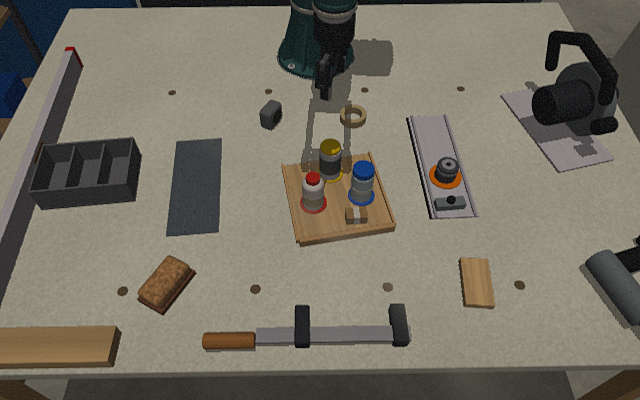

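All four objects are upright on their own marks, the carton has not moved, the gripper is open and the arm is clear. The pictures show nothing to mend, so I'm handing in.

```bash
python3 -c "
from rig import job
print(job.job_done())"
```

```text
the job is handed in; nothing more can be done
None
```

The job is done and handed in at about 41 s of the 120 s allowed. I moved the glue, jar and can to the grey mat, stood the weight on the orange pad, then returned each container to the mat of its own colour.

**Last checks (wrist camera):**

| Item | Off centre | Upright |
|---|---|---|
| Glue on red mat | about 1.5 mm (2 mm when first set down) | yes, cap at its proper height |
| Jar on blue mat | about 2 mm | yes, cap at its proper height |
| Can on yellow mat | about 1 mm | yes, lid at its proper height |
| Weight on pad | about 1.6 mm | yes, flat at its proper height |

- **Weight:** the figures are from just after I set it down. The final scene picture still shows it on the pad.
- **Carton:** it reads within 0.5 mm of where it was before.
- **End state:** the gripper was open and about 0.16 m above the nearest object.
- **Forces:** the highest wrist force I read was about 37 N, when the jar met the grey mat. I saw readings only at the end of each move, so a brief peak between them could have been higher.

**Disagreements:** The scene camera read 2 to 4 mm away from the wrist camera on the caps. The side camera was 5 to 10 mm off the scene camera at the start, so I didn't use it.

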